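# Hang the bowl holder on its screw and set the small bowl in it

## Robot

A 6-joint arm with a two-finger parallel gripper is mounted at the origin on the work surface. World frame = base frame: x ahead of the robot, y to its left, z up, the work surface at z = 0. Lengths are in mm, angles in rad, forces in N, time in s.
With the tool pointing down it reaches from about 350 to 875 mm from the base axis. Payload 15.5 kg.
Tool frame: the origin (TCP) lies midway between the tips of the shut fingers; the grasp point (between the pads) lies 19 mm behind it; z points along the fingers, y is the direction in which the jaws open and shut (so a half turn about z gives the same grasp; the last joint's range is limited). The gripper opens to 85 mm and grips with 20 to 120 N. Pads are 22 mm wide; open, the fingers measure 114 mm over their backs; the gripper's body (76 mm by 85 mm) begins 54 mm behind the grasp point. The pads swing forward as they close: fully open they stand 13 mm farther back than shut.
Start: joints at [-1.214, 0.494, 1.345, -0, 1.302, -0.096], TCP at [273.429, -562.017, 231.277] pointing down, gripper open.
Joint ranges: [-2.91, 2.91], [-0.82, 2.16], [0.22, 2.67], [-1.22, 4.37], [0.12, 2.79], [-3.08, 3.08]. Speed limits (rad/s): [1.89, 1.89, 2.57, 3.01, 3.01, 3.01].

## Interface

Orientations are given as a rotation vector (axis times angle).
In Python, from cell import r gives the robot as it stands. The module is installed in compiled form; this text tells all that it offers.
- The arm moves only by the tool step_arm, never from a script. Its argument "motion" is a list of rows, each an object of numbers: "rx", "ry", "rz": the turn, a rotation vector about the world's x, y, z in rad; "dx", "dy", "dz": the shift along the world's x, y, z in m; "gripper": the closure, from 0 (fully open) to 1 (shut). A call has 1 to 10 rows; each row shifts and turns the commanded pose from where the row before left it; what a row does not reach is not made up. A row lasts 1/10 s, in which the tool goes at most 50 mm and 8.59 degrees, less where a joint would pass 70% of its speed; a pose out of reach is approached as far as the arm can. A call is refused whole if a number of a shift passes 0.05 or a number of a turn 0.15, either way. A call with a gripper value outside its range is refused whole. The fingers move at their own pace and stop on an object; "force" is the grip in N (left out, the last holds). Time passes only in rows, so rows that do not move let the fingers close. It gives the time, the measured TCP pose, the force and the opening at its end, in the units of the state.
- r.get_state(): the state, without advancing time (a new reading comes with each control period).
- r.get_image(name): name is "side" or "top" or "wrist"; returns a dict with "img" (480x640x3 uint8, red, green, blue), "mtx" (3x3 intrinsics, pixels), "extrinsics" (4x4, takes a point from world to camera coordinates); the wrist camera has in their place "hand_eye" (4x4, takes a point from camera to tool coordinates, whose origin is the TCP and whose axes are the flange's). Camera axes: x right, y up, looking along -z (the intrinsics and any distortion apply to the point x, -y, -z); pixel columns grow to the right and rows downward; lengths in mm; the calibration is good to about 2 mm. A picture is of the moment at which its call begins: read the wrist's pose just before it. There is no depth.
- r.sign_off(): hands the job in, once; it reports no verdict.
Trained networks look in the newest picture that a camera, given by its name, has taken for a name from the list of things; names that differ only in an ending like _2 or _b are one class to them, and where a whole thing is asked for, a point or a joint stands for the part that bears it (a point fixed in the world has none). Each returns a list of dicts, best first, with "confidence" (0 to 1); they miss things now and then, are a little off and sometimes report something else, mostly with a low value. They report only what shows in the picture. A call takes as long as a camera call.
- r.look_for(camera, target): "rect" ([centre column, centre row, width, height] in pixels, round what is visible of it).
- r.spot_point(camera, target): "point" ([column, row] in pixels: a listed point, or the origin of a listed thing).
The state is a dict: "t": time; "joints": joint angles; "dq": joint speeds; "tau": joint torques, N m; "tool_pos": TCP position; "ee_rot": TCP orientation; "force": force on the tool from outside, world axes, zero at the start; "wrist_torque": the same for the moment, N m; "finger_gap": finger opening in mm.
Only numpy, scipy, OpenCV 4.12 (cv2) and the standard library are available. Lean on these libraries where they do the work, as an engineer would, in place of code of your own. Each camera call takes 0.05 s, during which the arm holds its last target.

## Task

Hang the steel bowl holder on the screw in the front of the stainless bin: pass the screw head through the round end of its keyhole, slide the holder down until the screw is at the top of the narrow slot, and let go of it hanging upright and flat on the bin. Then lower the smaller of the two black bowls gently, foot down, into the holder's ring until it is seated, and let go. Drop neither of them, and leave everything else standing where it is.

Things in the scene. Friction and masses are not known exactly. Their poses are not given: they have to be found in the camera images.
- bin: Fixed stainless counter bin, 340 mm wide, 230 deep, 190 high; a clear lid rises 62 mm more, from 93 mm behind the front. Origin: on the counter, in the plane of its flat upright front, below the screw. +x points from the front into the bin, z up; the front spans y = -210 to 130 mm. A utensil hook with a spoon, 44 mm wide, stands 28 mm out of the front at y = -145 mm.
- screw (a point): Pan-head screw in the bin's front, 160 mm above the counter, axis along the bin's x. The point is on its axis, 3 mm in front of the front, midway along the 6 mm of bare shank between front and head. Shank diameter 6 mm; head diameter 14 mm, 4 mm thick, its outer face 10 mm in front of the bin. Axes as the bin's.
- holder: Loose steel bracket, 0.2 kg, starts upright on its ring. Origin: on the ring's axis, underside. z up, +x from ring to back plate; hung, +x is the bin's +x. Plate 56 (y) x 96 (z) x 3 mm, back at x = 72 mm. Side flanges at the plate's edges, outer faces y = -28 and 28 mm (grip these), x = 45 to 69, z = 40 to 96 mm. Ring 62 mm across, 5 thick, hole 46, joined to the plate by two flat arms.
- holder_hole (a point): Centre of the 20 mm round lower end of the keyhole, mid-thickness in the plate: x = 70.5, y = 0, z = 60 mm in the holder's frame. The screw head goes through here.
- holder_slot (a point): Upper end of the keyhole's 9 mm wide slot: where the screw's axis lies when the slot's top rests on the shank, 20 mm above holder_hole, mid-thickness (x = 70.5, y = 0, z = 80 mm in the holder's frame). Hung properly it lies within 2 mm of the screw point.
- holder_ring (a point): Centre of the ring at its top surface (x = 0, y = 0, z = 5 mm in the holder's frame). Axes as the holder's.
- bowl: The smaller of two loose black clay bowls, round about z, 0.18 kg, 96 mm high, starts upright. Origin: centre of its foot's underside. Foot 38 mm in diameter, stem 32, a flare from 38 mm at z = 42 mm to the straight cup, 62 mm in diameter from z = 56 to 96 mm. Seated, the flare rests on the ring's inner edge and the foot is about 47 mm below the ring's top.
- bowl_wide: Bystander: the larger black clay bowl, cup 86 mm in diameter, 104 mm high. Origin under its foot.
- heat_cap: Bystander: round steel heat cap, 72 mm in diameter, 67 mm high, with a black handle reaching 77 mm from its centre to its -x. Origin at the centre of its underside.
- tip_jar: Bystander: glass jar with a steel lid, 56 mm in diameter, 104 mm high. Origin under its centre.
- tea_glass: Bystander: waisted glass, 56 mm in diameter at the rim, 85 mm high. Origin under its centre.
- tongs: Bystander: steel tongs lying on the counter, about 180 mm long (x), 33 mm wide, 14 mm high. Origin under their middle.
- carton: Bystander: cardboard box, 120 by 120 mm, 100 mm high. Origin under its centre. (A tall glass base on a mat, 196 mm high, stands fixed at the far side, over 0.75 m ahead of the robot.)

How it is judged (in metres and radians):
On the way:
1. the holder hangs on the screw, the screw at the top of the narrow slot, upright and let go, the bowl not yet in it (distance between holder_slot and screw below 0.005 m and angle between holder's own z axis and vertical below 0.12 rad and angle between the x axis of holder and the x axis of bin, either way round below 0.15 rad and contact force between each of the arm, the fingers and holder below 0.1 N and horizontal distance between bowl and holder_ring above 0.05 m), for 0.2 s.
At the end, for the whole second after the job is handed in: The holder hangs let go, its slot end within 5 mm of the shank, upright within 7 degrees, square to the bin within 8.5; the smaller bowl is let go and at rest in its ring, within 10 mm of the axis, its foot 38 to 54 mm below the ring's top, upright within 10 degrees (distance between holder_slot and screw below 0.005 m and angle between holder's own z axis and vertical below 0.12 rad and angle between the x axis of holder and the x axis of bin, either way round below 0.15 rad and horizontal distance between bowl and holder_ring below 0.01 m and z of bowl in the frame of holder_ring between -0.054 and -0.038 m and angle between bowl's own z axis and vertical below 0.17 rad and linear speed of each of bowl, holder below 0.02 m/s); the robot touches nothing.
It fails at once if a bystander is shifted more than 30 mm (distance of any of bowl_wide, heat_cap, tip_jar, tea_glass, carton, tongs from where it was at the start of the episode above 0.03 m).
It fails at once if a bystander is tipped (angle between any of bowl_wide, heat_cap, tip_jar, tea_glass, carton's own z axis and vertical above 0.35 rad).
It fails at once if the holder is dropped (it falls freely, out of the fingers, faster than 0.5 m/s: over about 13 mm) (linear speed of holder above 0.5 m/s and contact force between the fingers and holder below 0.05 N).
It fails at once if the bowl is dropped (it falls freely, out of the fingers, faster than 0.5 m/s: over about 13 mm) (linear speed of bowl above 0.5 m/s and contact force between the fingers and bowl below 0.05 N).
It also fails if it takes over 69 s, if anything falls off the work surface, if the arm or the gripper's body presses on something with over 40 N, if the wrist force passes 120 N, or if a joint passes its speed limit or range.

## Working session

There is one attempt and no reset: what is moved stays moved. The work goes in short steps, Python scripts to look and compute and a tool call to move; the robot and the scene stay as the last step left them, time stands still between calls to the robot, and variables do not carry over. Pictures are saved under pics/ and viewed, and the job is handed in when it is done.

Besides the shell and the picture viewer there is one more tool, called after "Request:" as name(argument=value, ...), one argument or row to a line, values as JSON. step_arm: Moves the arm, as the interface text tells. Its arguments: {"type":"object","properties":{"motion":{"type":"array","items":{"type":"object","properties":{"rx":{"type":"number"},"ry":{"type":"number"},"rz":{"type":"number"},"dx":{"type":"number"},"dy":{"type":"number"},"dz":{"type":"number"},"gripper":{"type":"number"}}}},"force":{"type":"number"}},"required":["motion"]}

```bash
mkdir -p pics; ls; python3 - <<'E'
from cell import r
import cv2
s=r.get_state(); print({k:(s[k]) for k in s})
for n in ["side","top","wrist"]:
    d=r.get_image(n); cv2.imwrite(f"pics/{n}0.png",d["img"][:,:,::-1])
    print(n,d["mtx"].tolist(),{k:d[k] for k in d if k not in("img","mtx")})
E
```

```text
pics
{'t': 0.0, 'joints': array([-1.21349857e+00,  4.94184301e-01,  1.34617549e+00,  1.03396375e-05,
        1.30250822e+00, -9.54808788e-02]), 'dq': array([ 0.00053636,  0.00160344, -0.00047165,  0.00042014,  0.00068844,
       -0.00077818]), 'tau': array([-1.10510809e-03, -8.82160091e+01, -3.83869314e+01, -1.60379259e-04,
        1.00335773e-02, -2.59087676e-05]), 'tool_pos': array([ 273.29695252, -561.64987338,  230.68453697]), 'ee_rot': array([-3.06019677e+00, -7.04874966e-01,  2.45882144e-04]), 'force': array([-0.15820225, -0.24533202, -0.08948092]), 'wrist_torque': array([ 0.01784032,  0.00098026, -0.00823866]), 'finger_gap': 85.37380066464557}
side [[477.2754825631597, 0.0, 321.84612729172676], [0.0, 477.2754825631597, 241.85824031323878], [0.0, 0.0, 1.0]] {'extrinsics': array([[-9.71204353e-01, -2.38150288e-01, -6.82232284e-03,
         5.20291533e+02],
       [ 1.74216592e-01, -7.29425542e-01,  6.61503558e-01,
        -2.64506355e+02],
       [-1.62513639e-01,  6.41266574e-01,  7.49910994e-01,
        -9.01097939e+02],
       [ 0.00000000e+00,  0.00000000e+00,  0.00000000e+0
[... 273 characters left out ...]
25654509e-03,  1.97148486e-01,
        -5.71273049e+02],
       [-1.97197855e-01,  5.65871462e-03,  9.80347380e-01,
        -1.54904647e+03],
       [ 0.00000000e+00,  0.00000000e+00,  0.00000000e+00,
         1.00000000e+00]])}
wrist [[369.54156360440663, 0.0, 316.8901507319641], [0.0, 369.54156360440663, 243.56650993208657], [0.0, 0.0, 1.0]] {'hand_eye': array([[ 2.85556540e-04,  9.61381317e-01,  2.75219696e-01,
         7.02831419e+01],
       [ 9.99999640e-01, -5.47486982e-05, -8.46313200e-04,
        -1.20297869e+00],
       [-7.98561779e-04,  2.75219839e-01, -9.61380987e-01,
        -1.42912246e+02],
       [ 0.00000000e+00,  0.00000000e+00,  0.00000000e+00,
         1.00000000e+00]])}
```

View pics/side0.png

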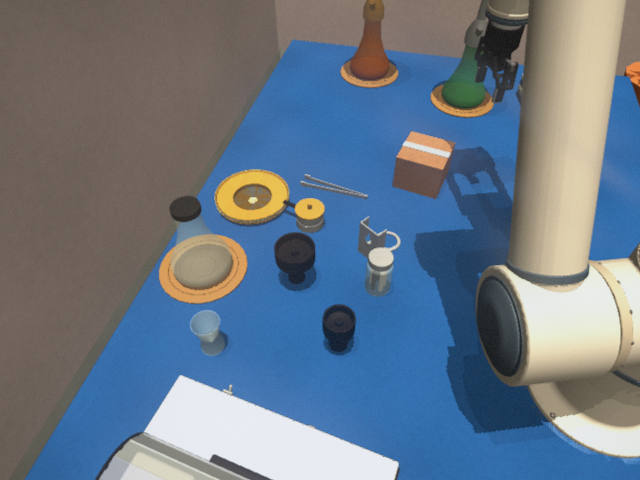

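View pics/top0.png

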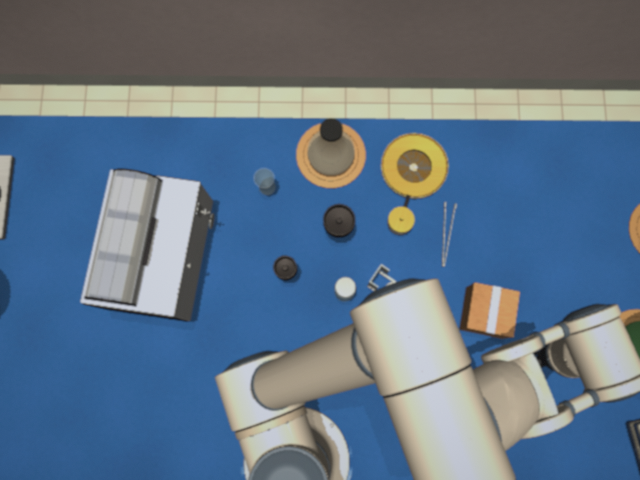

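View pics/wrist0.png

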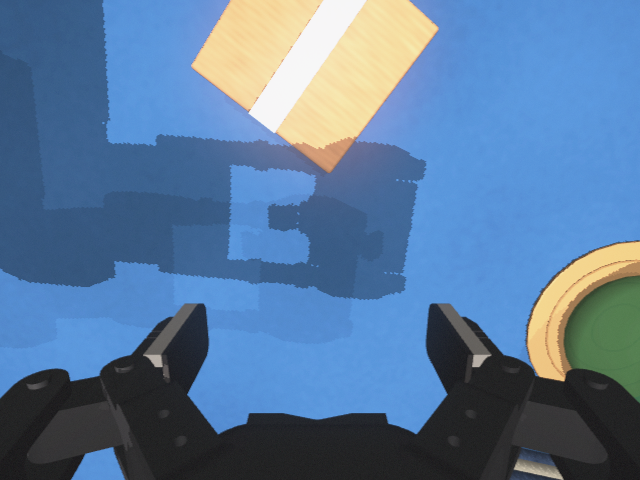

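```bash
cat > h.py <<'E'
from cell import r
import numpy as np, cv2
from scipy.spatial.transform import Rotation as R
from scipy.optimize import least_squares
def cam(n):
    s=r.get_state(); d=r.get_image(n)
    if n=="wrist":
        T=np.eye(4);T[:3,:3]=R.from_rotvec(s["ee_rot"]).as_matrix();T[:3,3]=s["tool_pos"]
        E=np.linalg.inv(T@d["hand_eye"])
    else: E=d["extrinsics"]
    return d["img"],d["mtx"],E
def proj(K,E,p):
    p=np.atleast_2d(p);c=p@E[:3,:3].T+E[:3,3]
    return np.c_[K[0,0]*c[:,0]/-c[:,2]+K[0,2],K[1,1]*-c[:,1]/-c[:,2]+K[1,2]]
def ray(K,E,px):
    d=np.array([(px[0]-K[0,2])/K[0,0],-(px[1]-K[1,2])/K[1,1],-1.])
    Rm=E[:3,:3];return -Rm.T@E[:3,3],Rm.T@d
def atz(K,E,px,z):
    o,d=ray(K,E,px);return o+d*(z-o[2])/d[2]
def tri(obs):
    A=np.zeros((3,3));b=np.zeros(3);rs=[]
    for K,E,px in obs:
        o,d=ray(K,E,px);d/=np.linalg.norm(d);P=np.eye(3)-np.outer(d,d);A+=P;b+=P@o;rs.append((o,P))
    x=np.linalg.solve(A,b);return x,[np.linalg.norm(P@(x-o)) for o,P in rs]
E
python3 - <<'E'
from h import *
C={n:cam(n) for n in["side","top"]}
for t in ["bin","screw","holder","holder_hole","holder_slot","holder_ring","bowl","bowl_wide","heat_cap","tip_jar","tea_glass","tongs","carton"]:
    o=[]
    for n in C:
        q=r.spot_point(n,t)
        print(t,n,[(np.round(x["point"],1).tolist(),round(x["confidence"],2)) for x in q[:3]])
        if q:o.append((C[n][1],C[n][2],q[0]["point"]))
    if len(o)==2:x,e=tri(o);print("   ",x.round(1),np.round(e,1))
print(r.get_state()["t"])
E
```

```text
bin side []
bin top [([202.4, 278.6], 0.81)]
screw side [([311.6, 429.8], 0.91), ([418.6, 178.9], 0.26)]
screw top [([187.3, 263.9], 0.79)]
    [485.5 270.5 165.1] [2.3 2.3]
holder side [([387.0, 238.7], 0.8)]
holder top [([393.3, 295.1], 0.73)]
    [ 435.5 -257.5   10.4] [4.6 4.6]
holder_hole side [([365.5, 237.3], 0.73)]
holder_hole top [([372.6, 269.6], 0.52)]
    [ 487.7 -196.3   71.9] [3.5 3.5]
holder_slot side [([367.5, 235.1], 0.89)]
holder_slot top [([374.5, 273.5], 0.52)]
    [ 480.8 -201.3   73.7] [0.1 0.1]
holder_ring side [([383.5, 241.8], 0.58)]
holder_ring top [([393.3, 296.1], 0.45)]
    [ 438.7 -259.5   -5.6] [8.8 8.8]
bowl side [([337.9, 340.8], 0.81)]
bowl top [([285.1, 269.1], 0.82), ([373.4, 274.4], 0.72)]
    [496.2  38.6  17.3] [2.8 2.8]
bowl_wide side [([296.5, 278.6], 0.66)]
bowl_wide top [([338.4, 224.3], 0.73), ([201.4, 274.8], 0.73)]
    [ 625.8 -107.    -5.9] [5.1 5.1]
heat_cap side [([311.2, 221.9], 0.68), ([366.6, 237.6], 0.45)]
heat_cap top [([397.0, 220.6], 0.91)]
    [ 633.8 -270.    11.4] [5.2 5.2]
tip_jar side [([376.2, 283.9], 0.84)]
tip_jar top [([346.7, 290.2], 0.84)]
    [ 444.2 -130.4   -1.6] [0.5 0.5]
tea_glass side [([214.4, 347.5], 0.6), ([336.5, 189.0], 0.46)]
tea_glass top [([268.4, 192.1], 0.83), ([376.0, 273.6], 0.56)]
    [731.7  94.6 -15.1] [5.8 5.8]
tongs side [([336.2, 190.6], 0.84)]
tongs top [([338.5, 228.3], 0.71), ([447.3, 231.0], 0.47)]
    [ 543.5 -102.4  285.5] [10.9 10.9]
carton side [([298.2, 277.5], 0.64), ([419.1, 178.4], 0.59)]
carton top [([482.6, 315.6], 0.72)]
    [ 590.1 -585.  -574.5] [180.5 180.5]
1.55
```

Top and side views: holder near (437,-258), tip jar close at (444,-130), small bowl at top-image (285,269), screw near (485,270,165). I'm moving the wrist camera over the holder.

Request:
step_arm(
  motion=[
    {"dx": 0.0195, "dy": 0.037, "rz": 0.057, "gripper": 0},
    {"dx": 0.0195, "dy": 0.037, "rz": 0.057},
    {"dx": 0.0195, "dy": 0.037, "rz": 0.057},
    {"dx": 0.0195, "dy": 0.037, "rz": 0.057},
    {"dx": 0.0195, "dy": 0.037, "rz": 0.057},
    {"dx": 0.0195, "dy": 0.037, "rz": 0.057},
    {"dx": 0.0195, "dy": 0.037, "rz": 0.057},
    {"dx": 0.0195, "dy": 0.037, "rz": 0.057},
    {},
  ],
)

```text
schema error: expected keys rx, ry, rz, dx, dy, dz, gripper
```

```bash
python3 - <<'E'
from h import *
s=r.get_state();print(s["t"],s["tool_pos"],R.from_rotvec(s["ee_rot"]).as_matrix()[:,0])
im,K,E=cam("wrist");cv2.imwrite("pics/w1.png",im[:,:,::-1])
np.savez("w1.npz",K=K,E=E)
C={n:cam(n) for n in["side","top"]};C["wrist"]=(im,K,E)
cv2.imwrite("pics/s1.png",cv2.resize(C["side"][0][180:300,280:440,::-1],(800,600)))
for t in ["holder","holder_hole","holder_slot","holder_ring","tip_jar"]:
    for n in C:
        q=r.spot_point(n,t)
        print(t,n,[(np.round(x["point"],1).tolist(),round(x["confidence"],2)) for x in q[:2]])
E
```

```text
1.55 [ 273.43665183 -561.99757423  231.29347971] [ 8.99209713e-01  4.37517876e-01 -5.63490691e-06]
holder side [([388.3, 241.3], 0.92)]
holder top [([391.4, 291.7], 0.67)]
holder wrist []
holder_hole side [([369.1, 238.7], 0.69)]
holder_hole top [([373.3, 274.3], 0.65)]
holder_hole wrist [([313.7, 73.8], 0.21)]
holder_slot side [([368.1, 234.1], 0.76)]
holder_slot top [([373.2, 275.8], 0.7)]
holder_slot wrist []
holder_ring side [([388.2, 239.2], 0.66)]
holder_ring top [([202.2, 275.3], 0.64), ([395.7, 290.7], 0.62)]
holder_ring wrist [([313.2, 73.4], 0.18)]
tip_jar side [([375.8, 285.9], 0.88)]
tip_jar top [([346.5, 290.4], 0.85), ([267.3, 189.6], 0.52)]
tip_jar wrist []
```

View pics/w1.png

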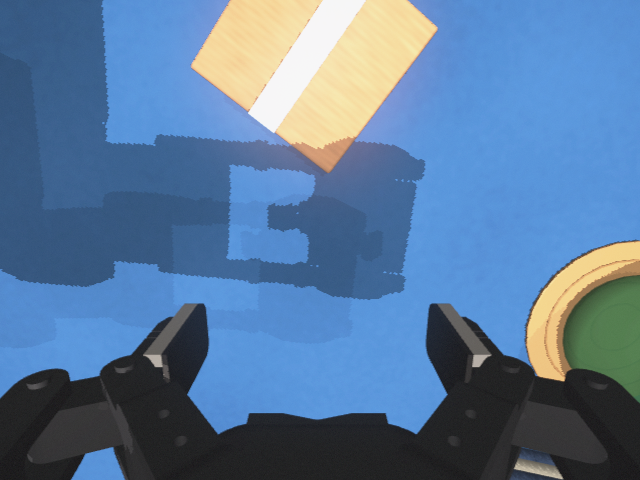

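View pics/s1.png

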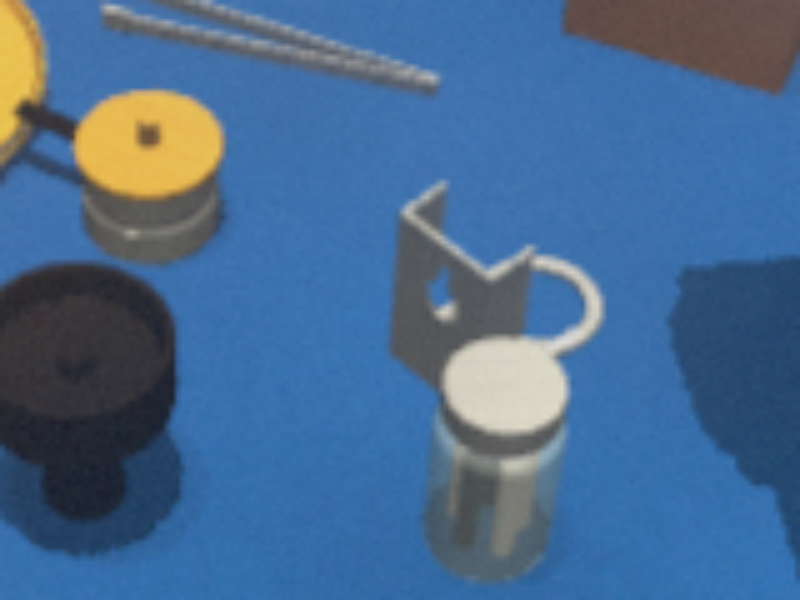

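The side crop shows the holder's plate facing the camera with its keyhole, and the ring toward the robot. The move was refused because rows need every key, so I'm resending it.

Request:
step_arm(
  motion=[
    {"dx": 0.0195, "dy": 0.037, "dz": 0, "rx": 0, "ry": 0, "rz": 0.057, "gripper": 0},
    {"dx": 0.0195, "dy": 0.037, "dz": 0, "rx": 0, "ry": 0, "rz": 0.057, "gripper": 0},
    {"dx": 0.0195, "dy": 0.037, "dz": 0, "rx": 0, "ry": 0, "rz": 0.057, "gripper": 0},
    {"dx": 0.0195, "dy": 0.037, "dz": 0, "rx": 0, "ry": 0, "rz": 0.057, "gripper": 0},
    {"dx": 0.0195, "dy": 0.037, "dz": 0, "rx": 0, "ry": 0, "rz": 0.057, "gripper": 0},
    {"dx": 0.0195, "dy": 0.037, "dz": 0, "rx": 0, "ry": 0, "rz": 0.057, "gripper": 0},
    {"dx": 0.0195, "dy": 0.037, "dz": 0, "rx": 0, "ry": 0, "rz": 0.057, "gripper": 0},
    {"dx": 0.0195, "dy": 0.037, "dz": 0, "rx": 0, "ry": 0, "rz": 0.057, "gripper": 0},
    {"dx": 0, "dy": 0, "dz": 0, "rx": 0, "ry": 0, "rz": 0, "gripper": 0},
  ],
)

```text
t: 3.35
tool_pos: [430.9, -262.2, 231.4]
ee_rot: [-2.818, -1.387, -0.001]
force: [-0.3, -0.5, 0.5]
finger_gap: 85.5
```

```bash
python3 - <<'E'
from h import *
s=r.get_state();print(s["t"],s["tool_pos"],R.from_rotvec(s["ee_rot"]).as_matrix()[:,0])
im,K,E=cam("wrist");cv2.imwrite("pics/w2.png",im[:,:,::-1])
np.savez("w2.npz",K=K,E=E)
for t in ["holder","holder_hole","holder_slot","holder_ring","tip_jar"]:
        q=r.spot_point("wrist",t)
        print(t,[(np.round(x["point"],1).tolist(),round(x["confidence"],2)) for x in q[:2]])
E
```

```text
3.35 [ 430.89785752 -262.18070414  231.42954726] [0.61006406 0.79235146 0.00100383]
holder []
holder_hole [([321.0, 128.3], 0.61), ([532.7, 220.0], 0.29)]
holder_slot [([320.3, 123.1], 0.65)]
holder_ring []
tip_jar [([233.6, 85.6], 0.73)]
```

View pics/w2.png

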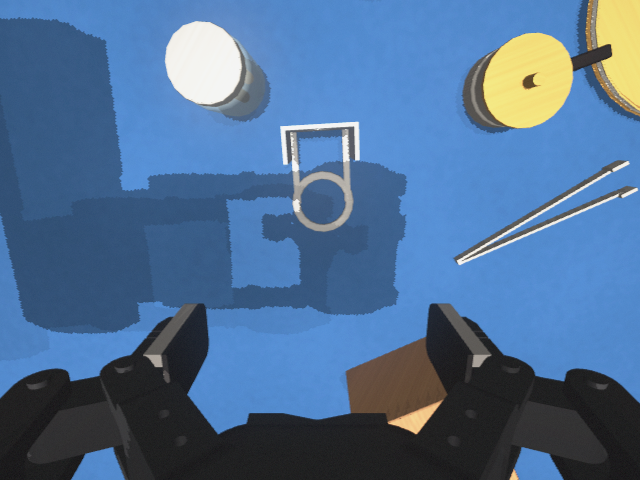

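```bash
python3 - <<'E'
import cv2
im=cv2.imread("pics/w2.png")[110:240,262:382];cv2.imwrite("pics/w2z.png",cv2.resize(im,None,fx=4.6,fy=4.6,interpolation=cv2.INTER_CUBIC))
E
```

```text
(no output)
```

View pics/w2z.png

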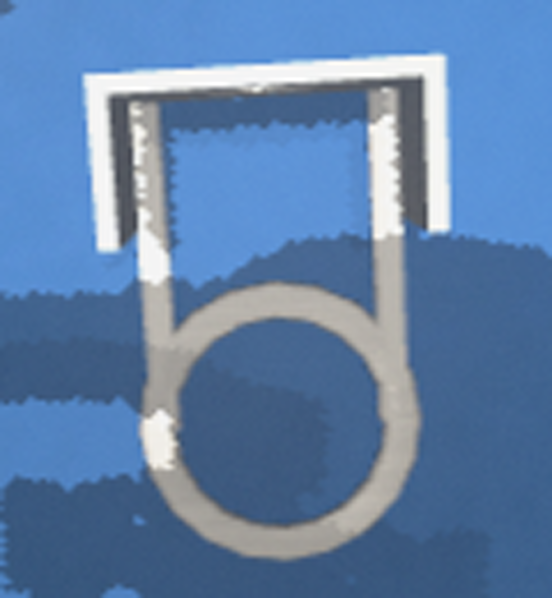

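```bash
cat >> h.py <<'E'
def fitpose(K,E,P,px,x0):
    def tw(x):
        c,s=np.cos(x[2]),np.sin(x[2]);return np.c_[x[0]+c*P[:,0]-s*P[:,1],x[1]+s*P[:,0]+c*P[:,1],P[:,2]]
    f=lambda x:(proj(K,E,tw(x))-px).ravel()
    o=least_squares(f,x0);return o.x,f(o.x).reshape(-1,2)
E
python3 - <<'E'
from h import *
d=np.load("w2.npz");K,E=d["K"],d["E"]
z=np.array([[84,74],[445,55],[97,252],[450,232],[280,421]])
px=(z+.5)/4.6-.5+[262,110]
P=np.array([[72,28,96],[72,-28,96],[45,28,96],[45,-28,96],[0,0,5.]])
x,e=fitpose(K,E,P,px,[437,-258,.9]);print(x,np.degrees(x[2]),e.round(1))
c,s=np.cos(x[2]),np.sin(x[2]);print("flange mid x=57",x[0]+57*c,x[1]+57*s)
# side check
C=cam("side")
print(proj(C[1],C[2],[[x[0]+70.5*c,x[1]+70.5*s,60],[x[0],x[1],5]]))
E
```

```text
[ 440.03060587 -258.2104428     0.96958028] 55.55285797948542 [[ 0.3  0.1]
 [-0.2 -0.3]
 [ 0.5 -0.3]
 [-0.4 -0.2]
 [-0.2  0.8]]
flange mid x=57 472.2724108718399 -211.20548550400386
[[367.41762858 239.73328264]
 [386.80047706 240.25654448]]
```

Request:
step_arm(
  motion=[
    {"dx": 0.0204, "dy": 0.0251, "dz": -0.02, "rx": 0, "ry": 0, "rz": 0.0275, "gripper": 0},
    {"dx": 0.0204, "dy": 0.0251, "dz": -0.02, "rx": 0, "ry": 0, "rz": 0.0275, "gripper": 0},
    {"dx": 0, "dy": 0, "dz": -0.035, "rx": 0, "ry": 0, "rz": 0, "gripper": 0},
    {"dx": 0, "dy": 0, "dz": 0, "rx": 0, "ry": 0, "rz": 0, "gripper": 0},
    {"dx": 0, "dy": 0, "dz": 0, "rx": 0, "ry": 0, "rz": 0, "gripper": 0},
  ],
)

```text
t: 4.2
tool_pos: [469.8, -216.4, 156.6]
ee_rot: [-2.784, -1.454, 0.001]
force: [0.0, -0.2, 0.1]
finger_gap: 85.4
```

```bash
python3 - <<'E'
from h import *
s=r.get_state();M=R.from_rotvec(s["ee_rot"]).as_matrix();print(s["t"],s["tool_pos"],np.degrees(np.arctan2(M[1,0],M[0,0])),M[:,2])
im,K,E=cam("wrist");cv2.imwrite("pics/w3.png",im[:,:,::-1])
np.savez("w3.npz",K=K,E=E)
th=.96958;c,q=np.cos(th),np.sin(th);o=np.array([440.03,-258.21])
P=np.array([[72,28,96],[72,-28,96],[45,28,96],[45,-28,96],[0,0,5.]])
print(proj(K,E,np.c_[o[0]+c*P[:,0]-q*P[:,1],o[1]+q*P[:,0]+c*P[:,1],P[:,2]]))
E
```

```text
4.2 [ 469.79512573 -216.38683979  156.57287856] 55.16109090357909 [-1.15061752e-03  5.73818286e-04 -9.99999173e-01]
[[267.026246   229.96511288]
 [365.83947516 229.34303051]
 [269.03953291 274.64137547]
 [364.45959175 274.06479611]
 [317.16044444 285.82164563]]
```

View pics/w3.png

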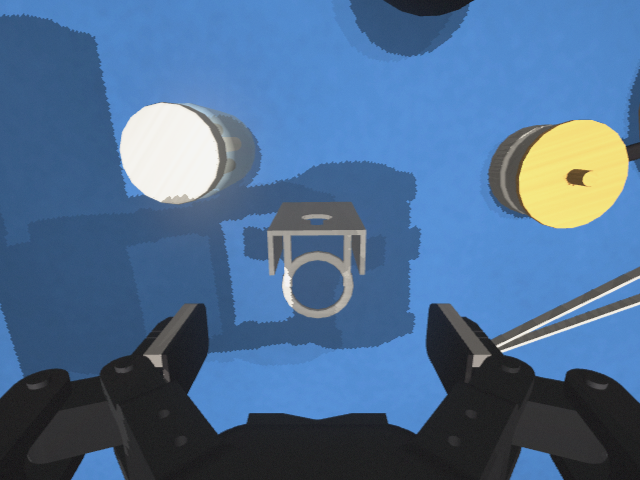

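```bash
python3 - <<'E'
from h import *
s=r.get_state();print(s["t"],s["tool_pos"],s["dq"].round(4))
E
```

```text
4.25 [ 470.29553241 -216.76662324  157.33677766] [-0.0025 -0.0159 -0.0074  0.0021 -0.0046  0.0005]
```

Request:
step_arm(
  motion=[
    {"dx": 0.0017, "dy": 0.0045, "dz": 0, "rx": 0, "ry": 0, "rz": 0.007, "gripper": 0},
    {"dx": 0, "dy": 0, "dz": -0.025, "rx": 0, "ry": 0, "rz": 0, "gripper": 0},
    {"dx": 0, "dy": 0, "dz": -0.035, "rx": 0, "ry": 0, "rz": 0, "gripper": 0},
    {"dx": 0, "dy": 0, "dz": -0.03, "rx": 0, "ry": 0, "rz": 0, "gripper": 0},
    {"dx": 0, "dy": 0, "dz": -0.01, "rx": 0, "ry": 0, "rz": 0, "gripper": 0},
    {"dx": 0, "dy": 0, "dz": 0, "rx": 0, "ry": 0, "rz": 0, "gripper": 0},
  ],
)

```text
t: 4.85
tool_pos: [471.8, -211.4, 56.2]
ee_rot: [-2.778, -1.465, 0.001]
force: [0.3, 1.2, 0.5]
finger_gap: 85.5
```

```bash
python3 - <<'E'
from h import *
s=r.get_state();M=R.from_rotvec(s["ee_rot"]).as_matrix();print(s["t"],s["tool_pos"],np.degrees(np.arctan2(M[1,0],M[0,0])),s["force"])
im,K,E=cam("wrist");cv2.imwrite("pics/w4.png",im[:,:,::-1])
E
```

```text
4.85 [ 471.7825271  -211.36943441   56.23159642] 55.60668944239154 [0.29935537 1.20208135 0.54868681]
```

View pics/w4.png

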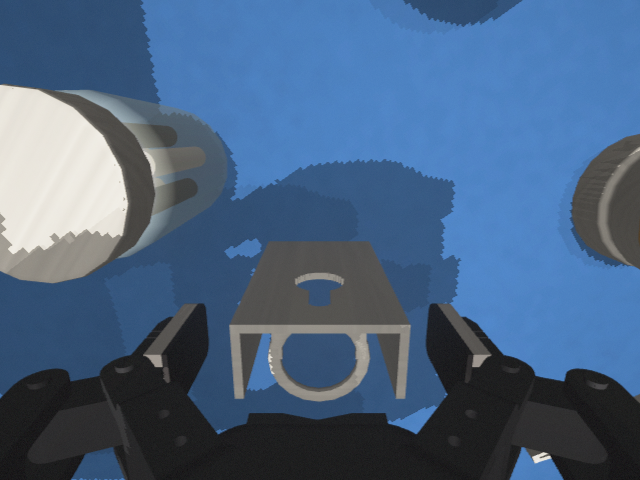

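Request:
step_arm(
  force=50,
  motion=[
    {"dx": 0, "dy": 0, "dz": 0, "rx": 0, "ry": 0, "rz": 0, "gripper": 1},
    {"dx": 0, "dy": 0, "dz": 0, "rx": 0, "ry": 0, "rz": 0, "gripper": 1},
    {"dx": 0, "dy": 0, "dz": 0, "rx": 0, "ry": 0, "rz": 0, "gripper": 1},
    {"dx": 0, "dy": 0, "dz": 0, "rx": 0, "ry": 0, "rz": 0, "gripper": 1},
    {"dx": 0, "dy": 0, "dz": 0, "rx": 0, "ry": 0, "rz": 0, "gripper": 1},
  ],
)

```text
t: 5.4
tool_pos: [472.7, -211.7, 57.7]
ee_rot: [2.777, 1.465, 0.002]
force: [-1.6, 0.4, 13.5]
finger_gap: 55.6
```

```bash
python3 - <<'E'
from h import *
s=r.get_state();M=R.from_rotvec(s["ee_rot"]).as_matrix();print(s["t"],s["tool_pos"],s["force"],s["wrist_torque"],s["finger_gap"])
im,K,E=cam("wrist");cv2.imwrite("pics/w5.png",im[:,:,::-1])
E
```

```text
5.4 [ 472.65924328 -211.74072722   57.71920342] [-1.63039492  0.39354935 13.5257832 ] [0.22605552 0.39548363 0.00683473] 55.63733217597615
```

View pics/w5.png

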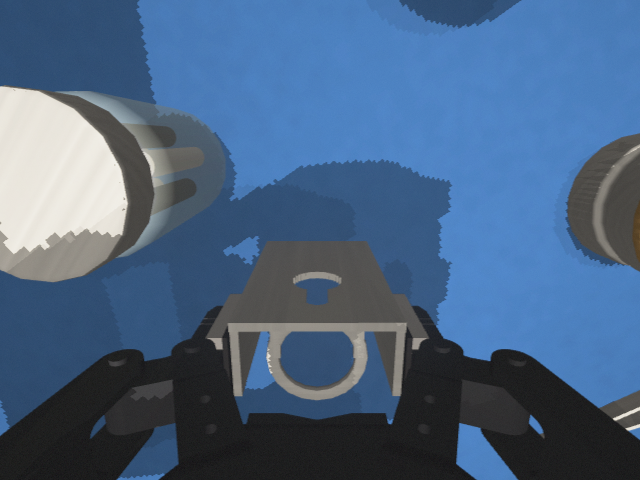

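Request:
step_arm(
  motion=[
    {"dx": 0, "dy": 0, "dz": 0.015, "rx": 0, "ry": 0, "rz": 0, "gripper": 1},
    {"dx": 0, "dy": 0, "dz": 0.03, "rx": 0, "ry": 0, "rz": 0, "gripper": 1},
    {"dx": 0, "dy": 0, "dz": 0.04, "rx": 0, "ry": 0, "rz": 0, "gripper": 1},
    {"dx": 0, "dy": 0, "dz": 0.04, "rx": 0, "ry": 0, "rz": 0, "gripper": 1},
    {"dx": 0, "dy": 0, "dz": 0.03, "rx": 0, "ry": 0, "rz": 0, "gripper": 1},
    {"dx": 0, "dy": 0, "dz": 0.01, "rx": 0, "ry": 0, "rz": 0, "gripper": 1},
  ],
)

```text
t: 6.05
tool_pos: [473.0, -211.9, 224.9]
ee_rot: [2.775, 1.464, 0.004]
force: [0.1, -0.3, -2.7]
finger_gap: 55.8
```

```bash
python3 - <<'E'
from h import *
s=r.get_state();M=R.from_rotvec(s["ee_rot"]).as_matrix();print(s["t"],s["tool_pos"],s["force"],s["wrist_torque"],s["finger_gap"])
im,K,E=cam("wrist");cv2.imwrite("pics/w6.png",im[:,:,::-1])
C={n:cam(n) for n in["side","top"]}
cv2.imwrite("pics/t6.png",cv2.resize(C["top"][0][160:340,70:230,::-1],(533,600),interpolation=cv2.INTER_CUBIC))
cv2.imwrite("pics/t6full.png",C["top"][0][:,:,::-1])
cv2.imwrite("pics/s6.png",cv2.resize(C["side"][0][360:480,80:400,::-1],(800,300),interpolation=cv2.INTER_CUBIC))
for t in ["bin","screw"]:
  for n in ["side","top"]:
    print(t,n,[(np.round(x["point"],1).tolist(),round(x["confidence"],2)) for x in r.spot_point(n,t)],[(np.round(x["rect"],1).tolist(),round(x["confidence"],2)) for x in r.look_for(n,"bin")])
E
```

```text
6.05 [ 472.97653934 -211.8939118   224.94484231] [ 0.10691009 -0.32648949 -2.66857825] [ 0.01267999 -0.05166729  0.009     ] 55.75043292846072
bin side [] [([247.2, 427.1, 308.1, 105.8], 0.76)]
bin top [([202.3, 278.0], 0.84)] [([147.7, 244.3, 137.3, 145.3], 0.81)]
screw side [([310.2, 431.3], 0.6), ([395.2, 186.5], 0.46)] [([247.2, 427.1, 308.1, 105.8], 0.76)]
screw top [([186.0, 264.0], 0.71)] [([147.7, 244.3, 137.3, 145.3], 0.81)]
```

View pics/w6.png

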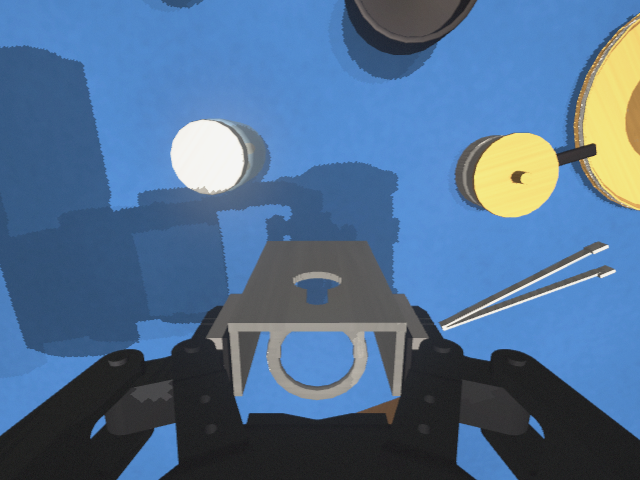

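View pics/t6.png

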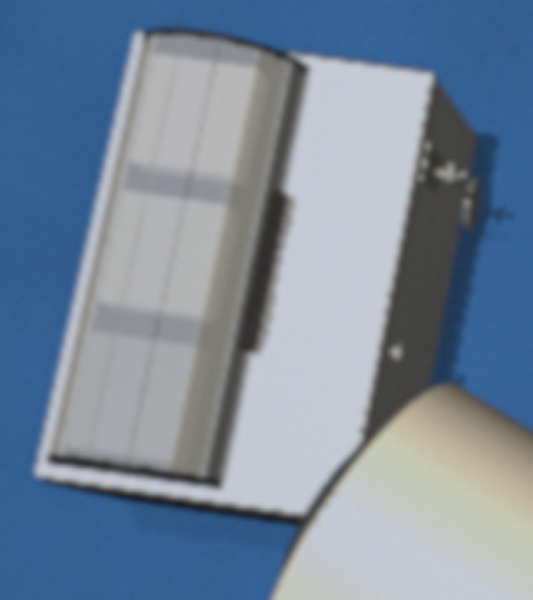

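View pics/s6.png

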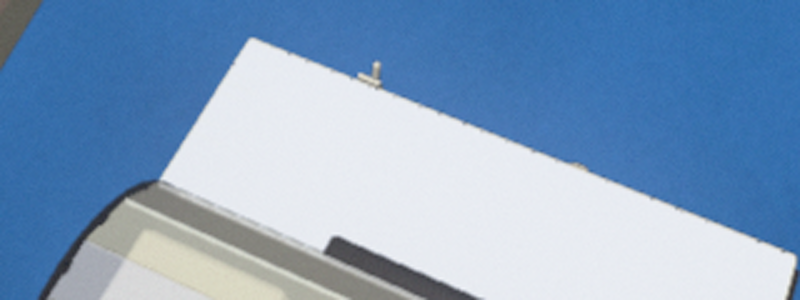

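```bash
python3 - <<'E'
import cv2
im=cv2.imread("pics/top0.png")[160:340,70:230];cv2.imwrite("pics/t0z.png",cv2.resize(im,None,fx=3.333,fy=3.333,interpolation=cv2.INTER_CUBIC))
im=cv2.imread("pics/top0.png")[225:325,150:230];cv2.imwrite("pics/t0zz.png",cv2.resize(im,None,fx=6,fy=6,interpolation=cv2.INTER_CUBIC))
E
```

```text
(no output)
```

View pics/t0zz.png

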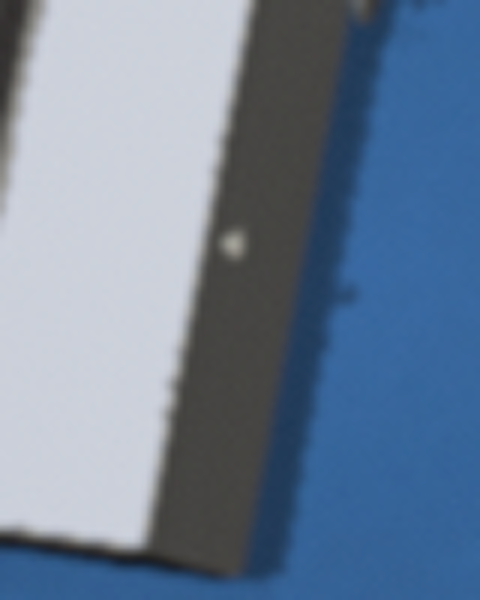

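View pics/t0z.png

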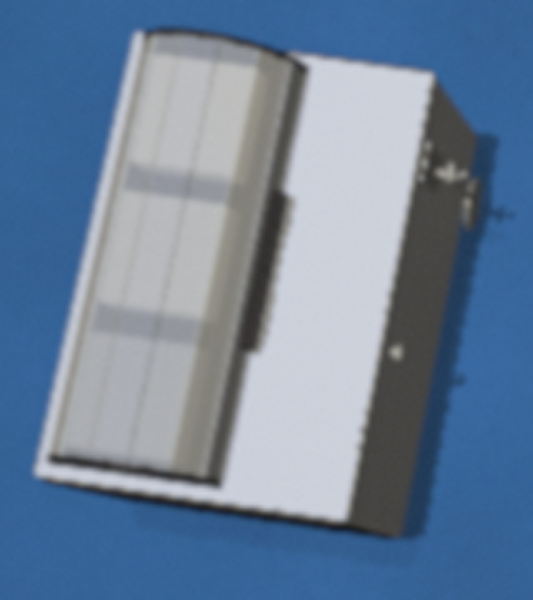

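```bash
python3 - <<'E'
from h import *
C={n:cam(n) for n in["side","top"]}
obs=[("top",(0,130,190),(175,316.2)),("top",(0,130,0),(190,321.2)),("top",(0,-210,190),(199.6,181.6)),("top",(0,-210,0),(211.6,199.9)),
("side",(0,-210,190),(180.8,375.2)),("side",(0,130,190),(398.8,461.2)),("top",(8,0,160),None)]
hd=np.array([[-8,0,160]])
def W(x,p):
    c,s=np.cos(x[2]),np.sin(x[2]);return np.array([x[0]+c*p[0]-s*p[1],x[1]+s*p[0]+c*p[1],p[2]])
def f(x,use):
    return np.concatenate([proj(C[n][1],C[n][2],W(x,p))[0]-q for n,p,q in obs if q is not None and n in use]+([proj(C["top"][1],C["top"][2],W(x,(-8,0,160)))[0]-(188.7,265.5)] if "top" in use else []))
for use in (["top"],["side"],["top","side"]):
    o=least_squares(lambda x:f(x,use),[485,275,1.7]);print(use,o.x,np.degrees(o.x[2]),o.fun.reshape(-1,2).round(1).tolist())
E
```

```text
['top'] [486.01267789 274.36475827   1.44617652] 82.85981101184493 [[-1.5, -0.1], [1.3, -0.0], [-1.2, -0.6], [1.1, 1.0], [0.6, -0.2]]
['side'] [485.27648031 274.5748119    1.43650673] 82.30577309136802 [[-1.6, -1.0], [1.4, 0.4]]
['top', 'side'] [485.54523814 274.50685043   1.43988468] 82.49931534266108 [[-1.9, 0.0], [0.9, 0.1], [-0.8, -0.3], [1.5, 1.2], [-2.0, -0.7], [1.3, -0.1], [0.5, 0.0]]
```

Request:
step_arm(
  motion=[
    {"dx": 0, "dy": 0.02, "dz": 0.005, "rx": 0, "ry": 0, "rz": 0.03, "gripper": 1},
    {"dx": 0, "dy": 0.04, "dz": 0.005, "rx": 0, "ry": 0, "rz": 0.055, "gripper": 1},
    {"dx": 0, "dy": 0.044, "dz": 0.005, "rx": 0, "ry": 0, "rz": 0.06, "gripper": 1},
    {"dx": 0, "dy": 0.044, "dz": 0.005, "rx": 0, "ry": 0, "rz": 0.06, "gripper": 1},
    {"dx": 0, "dy": 0.044, "dz": 0.005, "rx": 0, "ry": 0, "rz": 0.06, "gripper": 1},
    {"dx": 0, "dy": 0.044, "dz": 0, "rx": 0, "ry": 0, "rz": 0.06, "gripper": 1},
    {"dx": 0, "dy": 0.044, "dz": 0, "rx": 0, "ry": 0, "rz": 0.06, "gripper": 1},
    {"dx": -0.003, "dy": 0.04, "dz": 0, "rx": 0, "ry": 0, "rz": 0.05, "gripper": 1},
    {"dx": -0.003, "dy": 0.028, "dz": 0, "rx": 0, "ry": 0, "rz": 0.034, "gripper": 1},
    {"dx": 0, "dy": 0, "dz": 0, "rx": 0, "ry": 0, "rz": 0, "gripper": 1},
  ],
)

```text
t: 7.7
tool_pos: [465.4, 139.6, 246.2]
ee_rot: [-2.357, -2.076, -0.001]
force: [-0.3, -0.1, -1.9]
finger_gap: 55.6
```

```bash
python3 - <<'E'
from h import *
s=r.get_state();M=R.from_rotvec(s["ee_rot"]).as_matrix();print(s["t"],s["tool_pos"],np.degrees(np.arctan2(M[1,0],M[0,0])),s["finger_gap"],s["joints"])
im,K,E=cam("wrist");cv2.imwrite("pics/w7.png",im[:,:,::-1])
np.savez("w7.npz",K=K,E=E)
print(r.spot_point("wrist","screw"),r.spot_point("wrist","holder_hole"))
E
```

```text
7.7 [465.39819759 139.62524375 246.22113636] 82.74863366290887 55.55961187948877 [1.67971871e-01 2.81779857e-01 1.65716833e+00 8.10113077e-04
 1.20255576e+00 2.94240452e-01]
[{'point': [323.7, 17.4], 'confidence': 0.78}, {'point': [321.4, 414.6], 'confidence': 0.23}] [{'point': [321.1, 283.4], 'confidence': 0.74}]
```

View pics/w7.png

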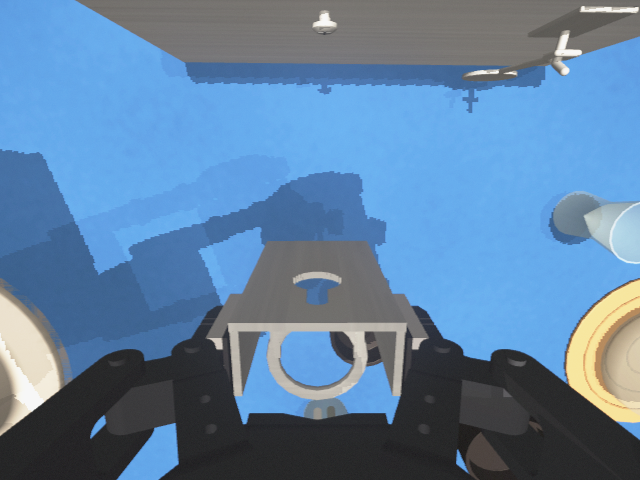

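```bash
python3 - <<'E'
import cv2
im=cv2.imread("pics/w7.png")
cv2.imwrite("pics/w7a.png",cv2.resize(im[0:50,290:360],None,fx=10,fy=10,interpolation=cv2.INTER_CUBIC))
import numpy as np
a=cv2.resize(im[40:90,170:230],None,fx=6,fy=6,interpolation=cv2.INTER_CUBIC);b=cv2.resize(im[40:90,500:560],None,fx=6,fy=6,interpolation=cv2.INTER_CUBIC)
c=cv2.resize(im[225:400,220:420],None,fx=3.6,fy=3.6,interpolation=cv2.INTER_CUBIC)
cv2.imwrite("pics/w7b.png",np.hstack([a,b]));cv2.imwrite("pics/w7c.png",c[:600])
E
```

```text
(no output)
```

View pics/w7a.png

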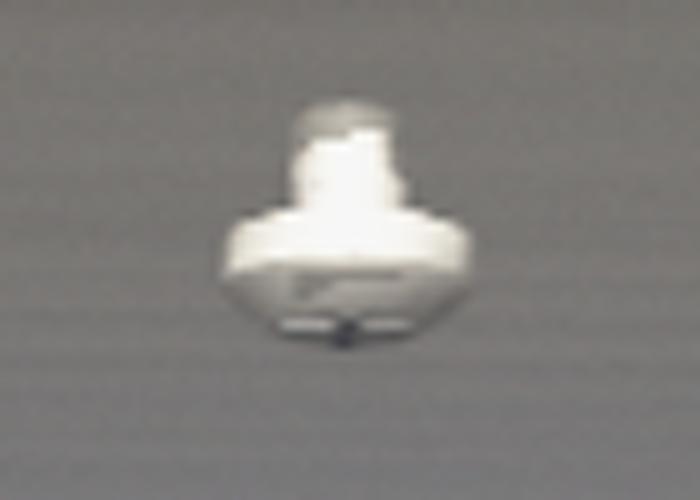

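View pics/w7b.png

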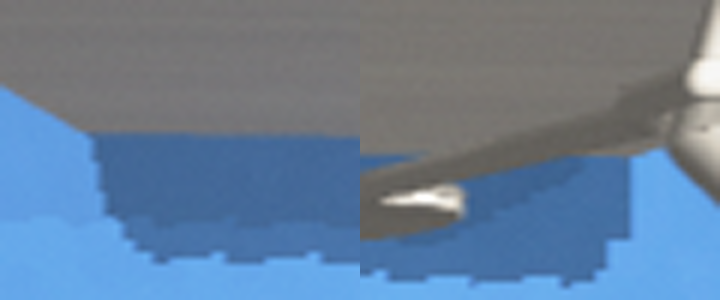

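View pics/w7c.png

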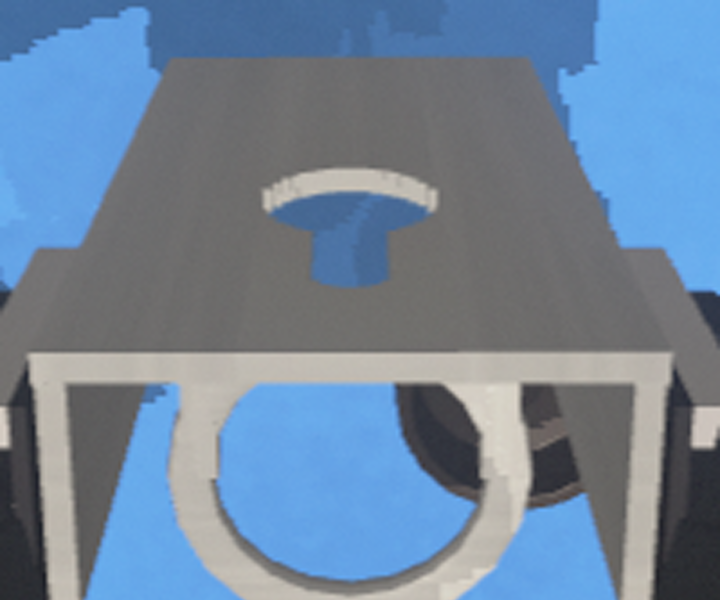

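```bash
cat > fit7.py <<'E'
from h import *
def fitbin(K,E,x0=(485.5,274.5,1.44)):
    pass
def fith(K,E,pts,px,tool_T,init):
    # holder pose in tool frame: x = [rotvec3, t3]; returns world pose
    def f(x):
        Rm=R.from_rotvec(x[:3]).as_matrix()@init[0]
        return (proj(K,E,pts@Rm.T+x[3:]*10+init[1])-px).ravel()
    o=least_squares(f,np.zeros(6));Rm=R.from_rotvec(o.x[:3]).as_matrix()@init[0]
    return Rm,o.x[3:]*10+init[1],o.fun.reshape(-1,2)
E
python3 - <<'E'
from fit7 import *
d=np.load("w7.npz");K,E=d["K"],d["E"]
P=np.array([[0,0,163],[-8,7,160],[-8,-7,160],[0,130,0],[0,-210,0]],float)
px=np.array([[324.05,9.55],[290+22.2-.45,26.],[290+47.2-.45,26.],[184.6,61.6],[544.6,65.1]])
x,e=fitpose(K,E,P,px,[485.5,274.5,1.44]);print("bin",x,np.degrees(x[2]),e.round(1).tolist())
# yaw from bottom edge only, given z=0
a,b=[atz(K,E,q,0) for q in px[3:]];print(a,b,np.linalg.norm(a-b),np.degrees(np.arctan2((a-b)[1],(a-b)[0]))-90)
for q,p in zip(px[:3],P): 
    pass
th=np.radians(82.75+0.);M=np.array([[np.cos(th),-np.sin(th),0],[np.sin(th),np.cos(th),0],[0,0,1]])
t0=np.array([465.4,139.6,246.2])-M@[56,0,57]
H=np.array([[72,28,96],[72,-28,96],[72,28,0],[72,-28,0],[72,0,50],[72,0,83]],float)
hp=np.array([[227.4,322.4],[406.3,322.4],[266.3,240.7],[366,240.7],[316.9,271.3],[316.9,304.4]])
Rm,t,e=fith(K,E,H,hp,None,(M,t0))
print("holder z",Rm[:,2],"yaw",np.degrees(np.arctan2(Rm[1,0],Rm[0,0])),"t",t,"hole",Rm@[70.5,0,60]+t,"exp hole",M@[70.5,0,60]+t0);print(e.round(1).tolist())
E
```

```text
bin [487.01750142 276.39911767   1.43989923] 82.50014863610744 [[1.0, -2.0], [0.4, -0.2], [0.7, -0.1], [1.5, 2.6], [-5.3, 0.9]]
[357.16669059 295.76600977   0.        ] [700.24807924 249.1642731    0.        ] 346.23194696627445 82.26469046051992
holder z [0.00344247 0.00109333 0.99999348] yaw 82.65256230448367 t [457.57895546  83.51264643 188.92987083] hole [466.801442   153.49928228 248.82199506] exp hole [467.22988505 153.98407177 249.2       ]
[[0.1, -0.0], [0.1, -0.0], [0.2, -0.1], [0.0, -0.0], [-0.3, 0.1], [-0.0, 0.0]]
```

```bash
python3 - <<'E'
from fit7 import *
d=np.load("w7.npz");K,E=d["K"],d["E"]
u=np.array([np.cos(np.radians(82.4)),np.sin(np.radians(82.4)),0]);v=np.array([-u[1],u[0],0])
for n,q,z in [("head rim mid x=-8",(324.25,26),160),("base top",(324.05,9.55),163),("botL",(184.6,61.6),0),("bot mid",(324.2,62.95),0),("botR",(544.6,65.1),0)]:
    p=atz(K,E,q,z);print(n,p.round(1),"u",(p@u).round(1),"v",(p@v).round(1))
h=np.array([466.80,153.50,248.8]);print("hole u,v",h@u,h@v, "bin guess u,v",np.array([485.5,274.5,0])@u,np.array([485.5,274.5,0])@v)
E
```

```text
head rim mid x=-8 [485.7 268.4 160. ] u 330.3 v -445.9
base top [486.4 275.5 163. ] u 337.4 v -445.6
botL [357.2 295.8   0. ] u 340.4 v -314.9
bot mid [490.  277.7   0. ] u 340.1 v -448.9
botR [700.2 249.2   0. ] u 339.6 v -661.1
hole u,v 213.88886840063643 -442.39805828495133 bin guess u,v 336.29914326888115 -444.9307656665434
```

Request:
step_arm(
  motion=[
    {"dx": 0.0045, "dy": 0.0247, "dz": 0, "rx": 0, "ry": 0, "rz": -0.004, "gripper": 1},
    {"dx": 0.005, "dy": 0.032, "dz": 0, "rx": 0, "ry": 0, "rz": 0, "gripper": 1},
    {"dx": 0.005, "dy": 0.028, "dz": 0, "rx": 0, "ry": 0, "rz": 0, "gripper": 1},
    {"dx": 0.002, "dy": 0.014, "dz": -0.02, "rx": 0, "ry": 0, "rz": 0, "gripper": 1},
    {"dx": 0, "dy": 0, "dz": -0.03, "rx": 0, "ry": 0, "rz": 0, "gripper": 1},
    {"dx": 0, "dy": 0, "dz": -0.028, "rx": 0, "ry": 0, "rz": 0, "gripper": 1},
    {"dx": 0, "dy": 0, "dz": -0.011, "rx": 0, "ry": 0, "rz": 0, "gripper": 1},
    {"dx": 0, "dy": 0, "dz": 0, "rx": 0, "ry": 0, "rz": 0, "gripper": 1},
    {"dx": 0, "dy": 0, "dz": 0, "rx": 0, "ry": 0, "rz": 0, "gripper": 1},
  ],
)

```text
t: 8.75
tool_pos: [483.2, 235.0, 158.2]
ee_rot: [2.367, 2.065, 0.001]
force: [0.4, 0.4, -2.3]
finger_gap: 55.3
```

```bash
cat > st.py <<'E'
from h import *
def st():
    S=[]
    for i in range(3):
        s=r.get_state();S.append(s);r.get_image("top")
    p=np.mean([s["tool_pos"] for s in S],0);M=R.from_rotvec([0,0,0]).as_matrix()
    M=R.from_rotvec(S[-1]["ee_rot"]).as_matrix()
    u=np.array([np.cos(np.radians(82.4)),np.sin(np.radians(82.4)),0]);v=np.array([-u[1],u[0],0])
    yaw=np.degrees(np.arctan2(M[1,0],M[0,0]))
    print("t",s["t"],"tcp",p.round(2),"u",round(p@u,2),"v",round(p@v,2),"yaw",round(yaw,2),"z",M[:,2].round(4),"F",np.mean([s["force"] for s in S],0).round(2),"T",np.mean([s["wrist_torque"] for s in S],0).round(2),"gap",round(s["finger_gap"],1))
E
python3 - <<'E'
from st import *
st()
im,K,E=cam("wrist");cv2.imwrite("pics/w8.png",im[:,:,::-1])
im,K,E=cam("top");cv2.imwrite("pics/t8.png",cv2.resize(im[160:340,100:260,::-1],(533,600),interpolation=cv2.INTER_CUBIC))
im,K,E=cam("side");cv2.imwrite("pics/s8.png",im[:,:,::-1])
E
```

```text
t 8.85 tcp [483.27 235.21 158.45] u 297.06 v -447.92 yaw 82.23 z [ 2.e-03  7.e-04 -1.e+00] F [ 0.1   0.47 -2.05] T [ 0.01 -0.01 -0.01] gap 55.3
```

View pics/w8.png

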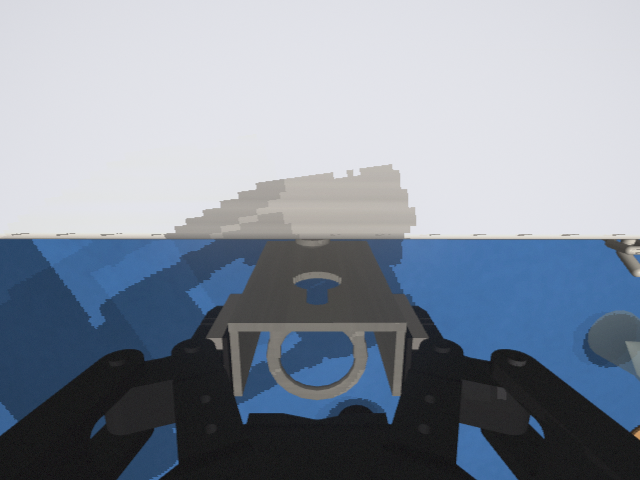

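View pics/t8.png

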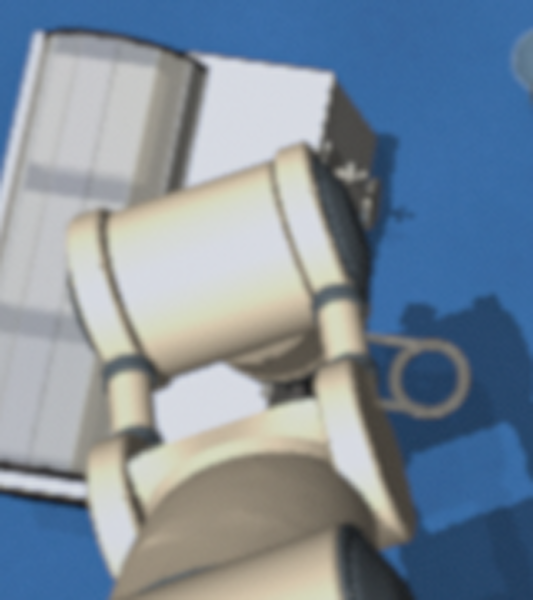

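View pics/s8.png

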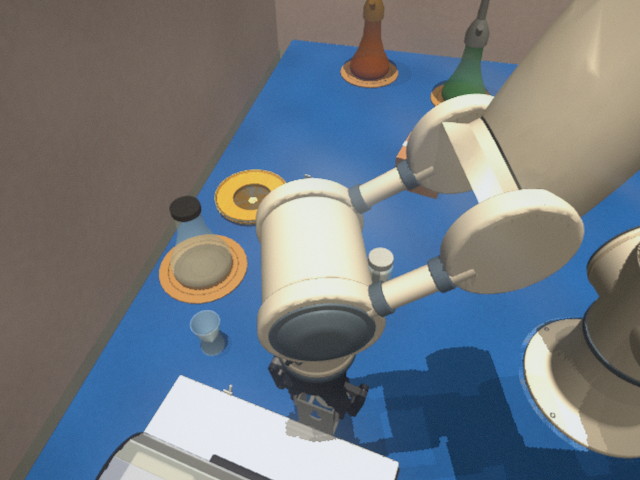

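```bash
python3 - <<'E'
import cv2
im=cv2.imread("pics/w8.png")
cv2.imwrite("pics/w8a.png",cv2.resize(im[225:330,220:415],None,fx=4,fy=4,interpolation=cv2.INTER_CUBIC))
E
```

```text
(no output)
```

View pics/w8a.png

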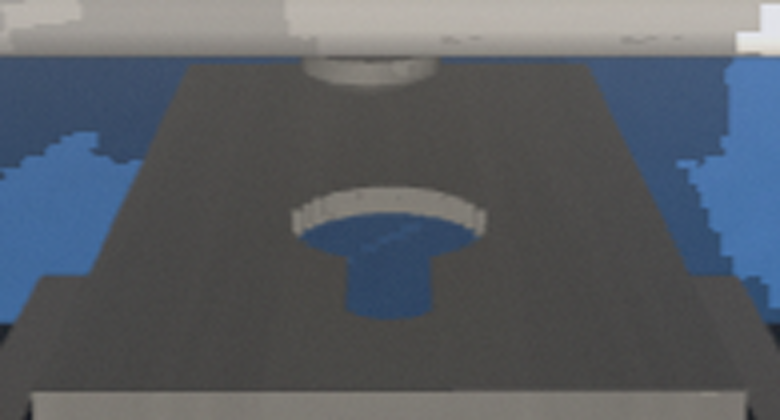

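Request:
step_arm(
  motion=[
    {"dx": -0.0019, "dy": 0.0003, "dz": -0.001, "rx": 0, "ry": 0, "rz": 0.002, "gripper": 1},
    {"dx": 0.0007, "dy": 0.005, "dz": 0, "rx": 0, "ry": 0, "rz": 0, "gripper": 1},
    {"dx": 0.0006, "dy": 0.005, "dz": 0, "rx": 0, "ry": 0, "rz": 0, "gripper": 1},
    {"dx": 0, "dy": 0, "dz": 0, "rx": 0, "ry": 0, "rz": 0, "gripper": 1},
    {"dx": 0, "dy": 0, "dz": 0, "rx": 0, "ry": 0, "rz": 0, "gripper": 1},
  ],
)

```text
t: 9.55
tool_pos: [481.8, 245.9, 156.2]
ee_rot: [2.364, 2.069, -0.0]
force: [0.6, -0.1, -1.4]
finger_gap: 55.0
```

```bash
python3 - <<'E'
from st import *
st()
im,K,E=cam("wrist");cv2.imwrite("pics/w9.png",cv2.resize(im[205:330,220:415,::-1],None,fx=4,fy=4,interpolation=cv2.INTER_CUBIC))
E
```

```text
t 9.65 tcp [481.79 245.78 156.22] u 307.34 v -445.05 yaw 82.39 z [-1.e-04 -1.e-04 -1.e+00] F [-0.05  0.24 -1.97] T [0.04 0.01 0.02] gap 55.5
```

View pics/w9.png

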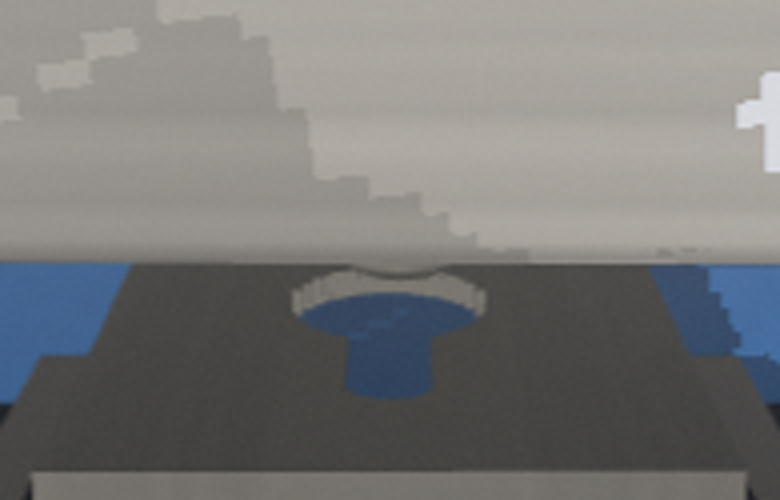

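Request:
step_arm(
  motion=[
    {"dx": 0.0008, "dy": -0.0001, "dz": 0.001, "rx": 0, "ry": 0, "rz": 0, "gripper": 1},
    {"dx": 0.0005, "dy": 0.004, "dz": 0, "rx": 0, "ry": 0, "rz": 0, "gripper": 1},
    {"dx": 0.0005, "dy": 0.004, "dz": 0, "rx": 0, "ry": 0, "rz": 0, "gripper": 1},
    {"dx": 0, "dy": 0, "dz": 0, "rx": 0, "ry": 0, "rz": 0, "gripper": 1},
    {"dx": 0, "dy": 0, "dz": 0, "rx": 0, "ry": 0, "rz": 0, "gripper": 1},
  ],
)

```text
t: 10.25
tool_pos: [483.5, 253.8, 157.2]
ee_rot: [-2.364, -2.069, 0.0]
force: [-0.0, -0.5, -1.5]
finger_gap: 55.4
```

```bash
python3 - <<'E'
from st import *
st()
E
```

```text
t 10.35 tcp [483.56 253.65 157.22] u 315.37 v -445.76 yaw 82.38 z [-1.e-04 -1.e-04 -1.e+00] F [ 0.01 -0.44 -1.51] T [ 0.05 -0.02  0.02] gap 55.6
```

Request:
step_arm(
  motion=[
    {"dx": 0.0004, "dy": 0.003, "dz": 0, "rx": 0, "ry": 0, "rz": 0, "gripper": 1},
    {"dx": 0.0003, "dy": 0.002, "dz": 0, "rx": 0, "ry": 0, "rz": 0, "gripper": 1},
    {"dx": 0, "dy": 0, "dz": 0, "rx": 0, "ry": 0, "rz": 0, "gripper": 1},
    {"dx": 0, "dy": 0, "dz": 0, "rx": 0, "ry": 0, "rz": 0, "gripper": 1},
  ],
)

```text
t: 10.8
tool_pos: [484.3, 258.7, 157.3]
ee_rot: [2.364, 2.069, 0.0]
force: [-0.0, -0.2, -1.7]
finger_gap: 55.5
```

```bash
python3 - <<'E'
from st import *
st()
im,K,E=cam("wrist");cv2.imwrite("pics/w10.png",cv2.resize(im[205:330,220:415,::-1],None,fx=4,fy=4,interpolation=cv2.INTER_CUBIC))
E
```

```text
t 10.9 tcp [484.31 258.61 157.26] u 320.39 v -445.85 yaw 82.38 z [-1.e-04 -1.e-04 -1.e+00] F [-0.15 -0.05 -1.31] T [ 0.03 -0.01  0.03] gap 55.4
```

View pics/w10.png

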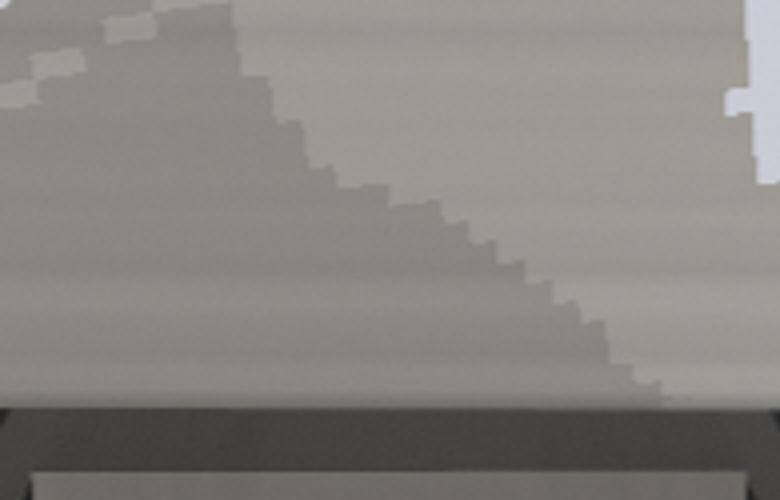

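```bash
python3 - <<'E'
from st import *
im,K,E=cam("wrist")
u=np.array([np.cos(np.radians(82.4)),np.sin(np.radians(82.4)),0])
for q,z in[((317,306.6),190),((317,322.4),157.3-57.3+96)]:print(atz(K,E,q,z)@u)
E
```

```text
338.41383200867654
335.9009686399676
```

Request:
step_arm(
  motion=[
    {"dx": 0.0001, "dy": 0.001, "dz": 0, "rx": 0, "ry": 0, "rz": 0, "gripper": 1},
    {"dx": 0.0001, "dy": 0.0008, "dz": 0, "rx": 0, "ry": 0, "rz": 0, "gripper": 1},
    {"dx": 0, "dy": 0, "dz": 0, "rx": 0, "ry": 0, "rz": 0, "gripper": 1},
    {"dx": 0, "dy": 0, "dz": 0, "rx": 0, "ry": 0, "rz": 0, "gripper": 1},
  ],
)

```text
t: 11.45
tool_pos: [484.5, 259.8, 157.3]
ee_rot: [2.364, 2.068, -0.001]
force: [0.3, -5.5, -0.1]
finger_gap: 55.5
```

```bash
python3 - <<'E'
from st import *
st()
E
```

```text
t 11.55 tcp [484.45 259.84 157.29] u 321.63 v -445.83 yaw 82.37 z [-3.e-04 -9.e-04 -1.e+00] F [-0.31 -5.16  0.29] T [-0.86 -0.   -0.18] gap 55.5
```

Request:
step_arm(
  motion=[
    {"dx": -0.0001, "dy": -0.001, "dz": 0, "rx": 0, "ry": 0, "rz": 0, "gripper": 1},
    {"dx": 0, "dy": 0, "dz": -0.004, "rx": 0, "ry": 0, "rz": 0, "gripper": 1},
    {"dx": 0, "dy": 0, "dz": -0.004, "rx": 0, "ry": 0, "rz": 0, "gripper": 1},
    {"dx": 0, "dy": 0, "dz": -0.002, "rx": 0, "ry": 0, "rz": 0, "gripper": 1},
    {"dx": 0, "dy": 0, "dz": 0, "rx": 0, "ry": 0, "rz": 0, "gripper": 1},
    {"dx": 0, "dy": 0, "dz": 0, "rx": 0, "ry": 0, "rz": 0, "gripper": 1},
  ],
)

```text
t: 12.2
tool_pos: [484.4, 259.4, 147.2]
ee_rot: [-2.364, -2.069, 0.0]
force: [-0.8, 0.1, -1.8]
finger_gap: 55.2
```

```bash
python3 - <<'E'
from st import *
st()
E
```

```text
t 12.3 tcp [484.46 259.43 147.28] u 321.23 v -445.89 yaw 82.38 z [ 1.e-04  1.e-04 -1.e+00] F [-0.08  0.49 -1.88] T [0.03 0.02 0.01] gap 55.1
```

Request:
step_arm(
  motion=[
    {"dx": 0, "dy": 0, "dz": -0.003, "rx": 0, "ry": 0, "rz": 0, "gripper": 1},
    {"dx": 0, "dy": 0, "dz": -0.003, "rx": 0, "ry": 0, "rz": 0, "gripper": 1},
    {"dx": 0, "dy": 0, "dz": -0.001, "rx": 0, "ry": 0, "rz": 0, "gripper": 1},
    {"dx": 0, "dy": 0, "dz": 0, "rx": 0, "ry": 0, "rz": 0, "gripper": 1},
    {"dx": 0, "dy": 0, "dz": 0, "rx": 0, "ry": 0, "rz": 0, "gripper": 1},
  ],
)

```text
t: 12.85
tool_pos: [484.4, 259.4, 140.3]
ee_rot: [-2.364, -2.069, 0.0]
force: [-0.9, 0.5, -1.8]
finger_gap: 55.2
```

```bash
python3 - <<'E'
from st import *
st()
E
```

```text
t 12.95 tcp [484.45 259.4  140.31] u 321.2 v -445.89 yaw 82.38 z [ 1.e-04  0.e+00 -1.e+00] F [-0.28 -0.12 -1.91] T [ 0.01 -0.    0.03] gap 55.2
```

Now 17 mm down with no contact; I'll continue in small steps until the slot top touches.

Request:
step_arm(
  motion=[
    {"dx": 0, "dy": 0, "dz": -0.001, "rx": 0, "ry": 0, "rz": 0, "gripper": 1},
    {"dx": 0, "dy": 0, "dz": -0.001, "rx": 0, "ry": 0, "rz": 0, "gripper": 1},
    {"dx": 0, "dy": 0, "dz": 0, "rx": 0, "ry": 0, "rz": 0, "gripper": 1},
    {"dx": 0, "dy": 0, "dz": 0, "rx": 0, "ry": 0, "rz": 0, "gripper": 1},
  ],
)

```text
t: 13.4
tool_pos: [484.4, 259.4, 138.2]
ee_rot: [-2.364, -2.069, 0.0]
force: [0.5, -0.1, -1.3]
finger_gap: 55.5
```

```bash
python3 - <<'E'
from st import *
st()
E
```

```text
t 13.5 tcp [484.42 259.38 138.27] u 321.17 v -445.86 yaw 82.38 z [-0.  0. -1.] F [ 0.16  0.1  -1.96] T [ 0.02 -0.03 -0.01] gap 55.2
```

Request:
step_arm(
  motion=[
    {"dx": 0, "dy": 0, "dz": -0.001, "rx": 0, "ry": 0, "rz": 0, "gripper": 1},
    {"dx": 0, "dy": 0, "dz": -0.0005, "rx": 0, "ry": 0, "rz": 0, "gripper": 1},
    {"dx": 0, "dy": 0, "dz": 0, "rx": 0, "ry": 0, "rz": 0, "gripper": 1},
    {"dx": 0, "dy": 0, "dz": 0, "rx": 0, "ry": 0, "rz": 0, "gripper": 1},
  ],
)

```text
t: 13.95
tool_pos: [484.6, 259.5, 137.1]
ee_rot: [2.364, 2.069, 0.001]
force: [-3.2, -0.5, 5.4]
finger_gap: 55.1
```

```bash
python3 - <<'E'
from st import *
st()
E
```

```text
t 14.05 tcp [484.62 259.47 137.13] u 321.29 v -446.04 yaw 82.38 z [ 6.e-04  3.e-04 -1.e+00] F [-1.91 -0.83  5.59] T [-0.01  0.15  0.01] gap 55.4
```

Request:
step_arm(
  motion=[
    {"dx": 0.0001, "dy": 0.0006, "dz": 0, "rx": 0, "ry": 0, "rz": 0, "gripper": 1},
    {"dx": 0, "dy": 0, "dz": 0, "rx": 0, "ry": 0, "rz": 0, "gripper": 0.3},
    {"dx": 0, "dy": 0, "dz": 0, "rx": 0, "ry": 0, "rz": 0, "gripper": 0.28},
    {"dx": 0, "dy": 0, "dz": 0, "rx": 0, "ry": 0, "rz": 0, "gripper": 0.2},
    {"dx": 0, "dy": 0, "dz": 0, "rx": 0, "ry": 0, "rz": 0, "gripper": 0.1},
    {"dx": 0, "dy": 0, "dz": 0, "rx": 0, "ry": 0, "rz": 0, "gripper": 0},
    {"dx": 0, "dy": 0, "dz": 0, "rx": 0, "ry": 0, "rz": 0, "gripper": 0},
  ],
)

```text
t: 14.8
tool_pos: [484.5, 260.0, 136.8]
ee_rot: [-2.364, -2.069, 0.0]
force: [-0.3, 0.3, -1.0]
finger_gap: 85.7
```

```bash
python3 - <<'E'
from st import *
st()
im,K,E=cam("wrist");cv2.imwrite("pics/w11.png",im[:,:,::-1])
im,K,E=cam("top");cv2.imwrite("pics/t11.png",cv2.resize(im[160:340,100:260,::-1],(533,600),interpolation=cv2.INTER_CUBIC))
E
```

```text
t 14.9 tcp [484.53 260.   136.76] u 321.79 v -445.88 yaw 82.38 z [-1.e-04  0.e+00 -1.e+00] F [-0.15 -0.03 -0.36] T [0.02 0.02 0.01] gap 85.6
```

View pics/w11.png

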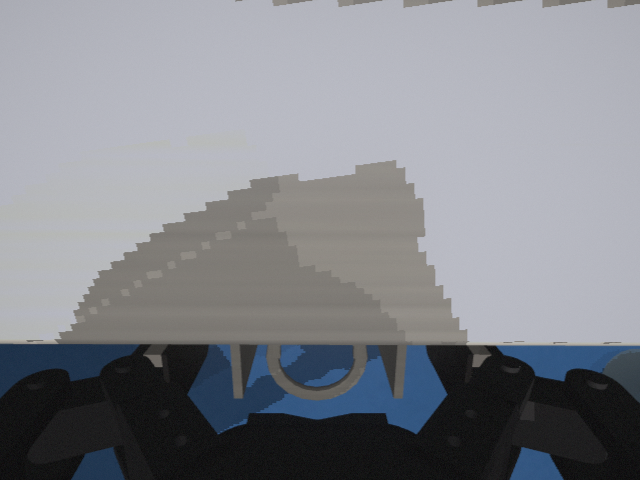

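View pics/t11.png

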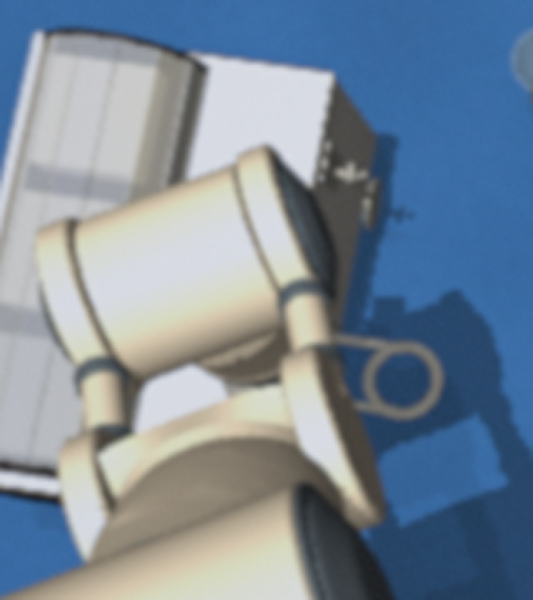

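Request:
step_arm(
  motion=[
    {"dx": 0, "dy": 0, "dz": 0.015, "rx": 0, "ry": 0, "rz": 0, "gripper": 0},
    {"dx": 0, "dy": 0, "dz": 0.035, "rx": 0, "ry": 0, "rz": 0, "gripper": 0},
    {"dx": 0, "dy": 0, "dz": 0.04, "rx": 0, "ry": 0, "rz": 0, "gripper": 0},
    {"dx": 0, "dy": -0.03, "dz": 0.01, "rx": 0, "ry": 0, "rz": 0, "gripper": 0},
    {"dx": 0, "dy": -0.045, "dz": 0, "rx": 0, "ry": 0, "rz": 0, "gripper": 0},
    {"dx": 0, "dy": -0.045, "dz": 0, "rx": 0, "ry": 0, "rz": 0, "gripper": 0},
    {"dx": 0, "dy": -0.045, "dz": 0, "rx": 0, "ry": 0, "rz": 0, "gripper": 0},
    {"dx": 0, "dy": -0.045, "dz": 0, "rx": 0, "ry": 0, "rz": 0, "gripper": 0},
    {"dx": 0, "dy": -0.03, "dz": 0, "rx": 0, "ry": 0, "rz": 0, "gripper": 0},
    {"dx": 0, "dy": 0, "dz": 0, "rx": 0, "ry": 0, "rz": 0, "gripper": 0},
  ],
)

```text
t: 16.05
tool_pos: [484.5, 16.9, 236.9]
ee_rot: [2.367, 2.065, -0.0]
force: [0.2, 0.6, -0.3]
finger_gap: 85.6
```

```bash
python3 - <<'E'
from st import *
st()
im,K,E=cam("wrist");cv2.imwrite("pics/w12.png",im[:,:,::-1]);np.savez("w12.npz",K=K,E=E)
print(r.look_for("wrist","bowl"),r.spot_point("wrist","bowl"))
im,K,E=cam("top");cv2.imwrite("pics/t12.png",cv2.resize(im[160:340,70:310,::-1],(800,600),interpolation=cv2.INTER_CUBIC))
E
```

```text
t 16.15 tcp [484.51  18.31 236.84] u 82.23 v -477.84 yaw 82.28 z [-0.e+00  2.e-04 -1.e+00] F [-0.64  0.6  -0.09] T [ 0.02 -0.01 -0.02] gap 85.4
[{'rect': [326.4, 206.8, 79.9, 84.5], 'confidence': 0.84}, {'rect': [291.6, 364.4, 61.6, 98.3], 'confidence': 0.63}] [{'point': [325.8, 191.5], 'confidence': 0.81}]
```

View pics/w12.png

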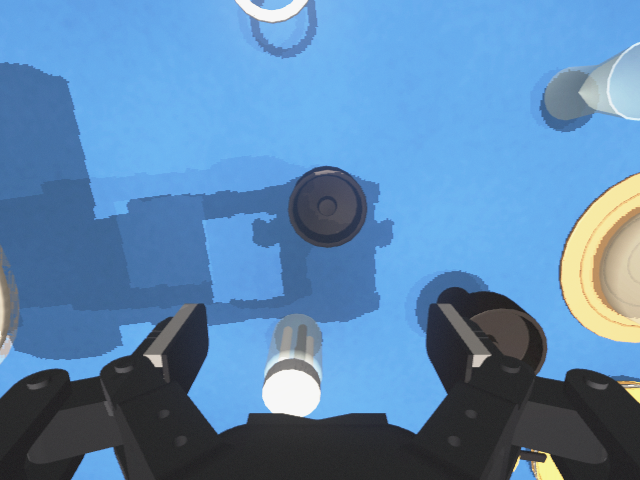

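View pics/t12.png

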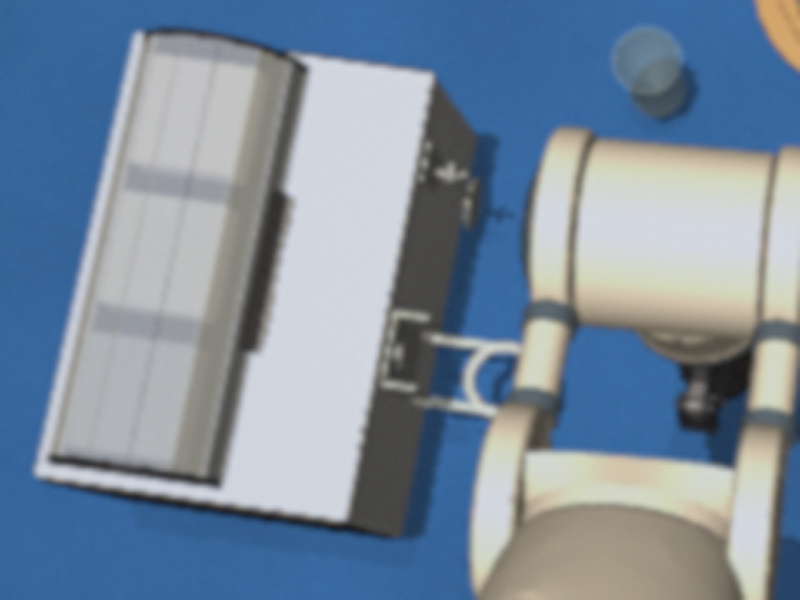

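```bash
python3 - <<'E'
from st import *
d=np.load("w12.npz");K,E=d["K"],d["E"]
im=cv2.imread("pics/w12.png");g=cv2.cvtColor(im,cv2.COLOR_BGR2GRAY)
m=(im[:,:,0]<95).astype(np.uint8);m[:150]=0;m[262:]=0;m[:,:270]=0;m[:,385:]=0
n,l,s,c=cv2.connectedComponentsWithStats(m);k=1+np.argmax(s[1:,4]);print(s[k],c[k])
cn=max(cv2.findContours((l==k).astype(np.uint8),cv2.RETR_EXTERNAL,cv2.CHAIN_APPROX_NONE)[0],key=len)
print(cv2.fitEllipse(cn))
# model fit: rim circle z=96 r=31
a=np.linspace(0,2*np.pi,60)
for q in [(327.5,206.5),c[k]]:
    p=atz(K,E,q,96);print(p)
    pr=proj(K,E,np.c_[p[0]+31*np.cos(a),p[1]+31*np.sin(a),0*a+96]);print(pr.min(0),pr.max(0))
cv2.imwrite("pics/w12z.png",cv2.resize(im[150:260,270:385],None,fx=5,fy=5,interpolation=cv2.INTER_CUBIC))
E
```

```text
[ 289  175   77   73 3595] [323.4364395  213.89485396]
((326.3447570800781, 210.6905059814453), (71.20431518554688, 74.78140258789062), 103.54830169677734)
[495.1454102   38.62239067  96.        ]
[287.56332819 165.86618216] [367.44604567 244.83735095]
[491.27128452  33.25064359  96.        ]
[283.71895613 173.71992488] [363.15686757 251.81180958]
```

View pics/w12z.png

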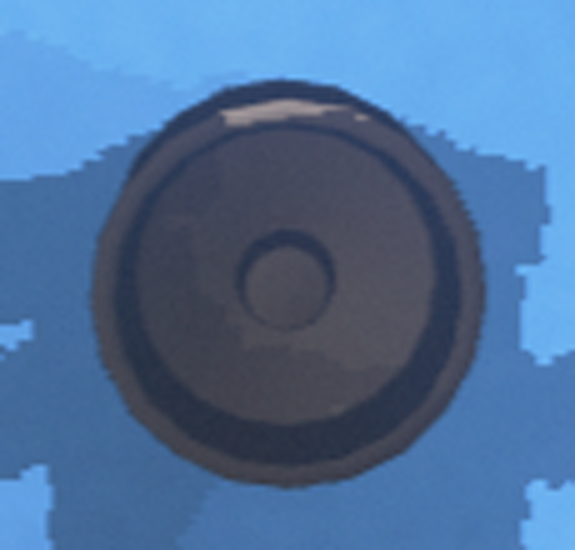

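```bash
python3 - <<'E'
from st import *
d=np.load("w12.npz");K,E=d["K"],d["E"]
a=np.linspace(0,2*np.pi,200)
def f(p):
    out=[]
    pr=np.vstack([proj(K,E,np.c_[p[0]+31*np.cos(a),p[1]+31*np.sin(a),0*a+z]) for z in (56,96)])
    return [pr[:,0].min()-288,pr[:,0].max()-366.6,pr[:,1].min()-165.3,pr[:,1].max()-247.2]
o=least_squares(f,[495,38]);print(o.x,o.fun)
st()
E
```

```text
[494.70722026  36.43290411] [-0.55572622  0.55550745 -0.27419673  0.30775729]
t 16.5 tcp [484.51  20.76 236.76] u 84.66 v -477.51 yaw 82.45 z [-0.  0. -1.] F [ 0.36  0.05 -0.21] T [ 0.02 -0.   -0.01] gap 85.8
```

```bash
python3 - <<'E'
from st import *
st()
im,K,E=cam("wrist");im=im[:,:,::-1].copy();cv2.imwrite("pics/w13.png",im);np.savez("w13.npz",K=K,E=E)
a=np.linspace(0,2*np.pi,200);p=[494.7,36.4]
for z in(56,96):
    for q in proj(K,E,np.c_[p[0]+31*np.cos(a),p[1]+31*np.sin(a),0*a+z]):cv2.circle(im,(int(round(q[0])),int(round(q[1]))),0,(0,0,255),-1)
cv2.imwrite("pics/w13z.png",cv2.resize(im[130:260,260:390],None,fx=4.5,fy=4.5,interpolation=cv2.INTER_NEAREST))
E
```

```text
t 16.65 tcp [484.53  20.42 236.76] u 84.32 v -477.57 yaw 82.41 z [-0.  0. -1.] F [-0.18 -0.02  0.28] T [0.03 0.02 0.  ] gap 85.7
```

View pics/w13z.png

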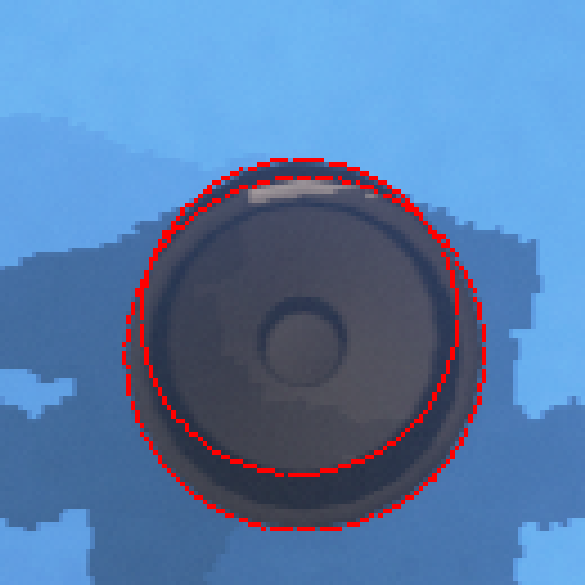

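Request:
step_arm(
  motion=[
    {"dx": 0.0102, "dy": 0.016, "dz": -0.01, "rx": 0, "ry": 0, "rz": 0, "gripper": 0},
    {"dx": 0, "dy": 0, "dz": -0.03, "rx": 0, "ry": 0, "rz": 0, "gripper": 0},
    {"dx": 0, "dy": 0, "dz": -0.03, "rx": 0, "ry": 0, "rz": 0, "gripper": 0},
    {"dx": 0, "dy": 0, "dz": -0.03, "rx": 0, "ry": 0, "rz": 0, "gripper": 0},
    {"dx": 0, "dy": 0, "dz": -0.015, "rx": 0, "ry": 0, "rz": 0, "gripper": 0},
    {"dx": 0, "dy": 0, "dz": 0, "rx": 0, "ry": 0, "rz": 0, "gripper": 0},
    {"dx": 0, "dy": 0, "dz": 0, "rx": 0, "ry": 0, "rz": 0, "gripper": 0},
  ],
)

```text
t: 17.45
tool_pos: [494.9, 36.0, 122.2]
ee_rot: [-2.364, -2.069, 0.0]
force: [0.0, -0.5, 0.0]
finger_gap: 85.4
```

```bash
python3 - <<'E'
from st import *
st()
im,K,E=cam("wrist");im=im[:,:,::-1].copy()
a=np.linspace(0,2*np.pi,300);p=[494.7,36.4]
for q in proj(K,E,np.c_[p[0]+31*np.cos(a),p[1]+31*np.sin(a),0*a+96]):cv2.circle(im,(int(round(q[0])),int(round(q[1]))),0,(0,0,255),-1)
cv2.imwrite("pics/w14.png",im)
E
```

```text
t 17.55 tcp [495.21  35.95 122.52] u 101.13 v -486.1 yaw 82.38 z [ 1.7e-03 -1.0e-04 -1.0e+00] F [ 0.05  0.02 -0.06] T [0.01 0.   0.01] gap 85.5
```

View pics/w14.png

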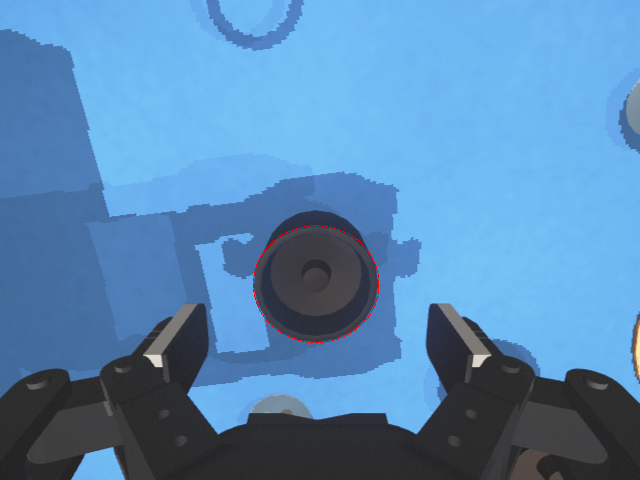

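Request:
step_arm(
  force=40,
  motion=[
    {"dx": -0.0003, "dy": 0.0004, "dz": -0.02, "rx": 0, "ry": 0, "rz": 0, "gripper": 0},
    {"dx": 0, "dy": 0, "dz": -0.025, "rx": 0, "ry": 0, "rz": 0, "gripper": 0},
    {"dx": 0, "dy": 0, "dz": -0.011, "rx": 0, "ry": 0, "rz": 0, "gripper": 0},
    {"dx": 0, "dy": 0, "dz": 0, "rx": 0, "ry": 0, "rz": 0, "gripper": 0},
    {"dx": 0, "dy": 0, "dz": 0, "rx": 0, "ry": 0, "rz": 0, "gripper": 0.15},
    {"dx": 0, "dy": 0, "dz": 0, "rx": 0, "ry": 0, "rz": 0, "gripper": 1},
    {"dx": 0, "dy": 0, "dz": 0, "rx": 0, "ry": 0, "rz": 0, "gripper": 1},
    {"dx": 0, "dy": 0, "dz": 0, "rx": 0, "ry": 0, "rz": 0, "gripper": 1},
    {"dx": 0, "dy": 0, "dz": 0, "rx": 0, "ry": 0, "rz": 0, "gripper": 1},
  ],
)

```text
t: 18.55
tool_pos: [495.0, 36.4, 67.0]
ee_rot: [2.363, 2.068, 0.002]
force: [-1.4, 0.3, 7.6]
finger_gap: 60.5
```

```bash
python3 - <<'E'
from st import *
st()
im,K,E=cam("wrist");cv2.imwrite("pics/w15.png",im[:,:,::-1])
E
```

```text
t 18.65 tcp [495.02  36.37  67.02] u 101.52 v -485.86 yaw 82.38 z [ 1.8e-03 -1.0e-04 -1.0e+00] F [-1.7   0.06  8.07] T [0.   0.3  0.03] gap 60.8
```

View pics/w15.png

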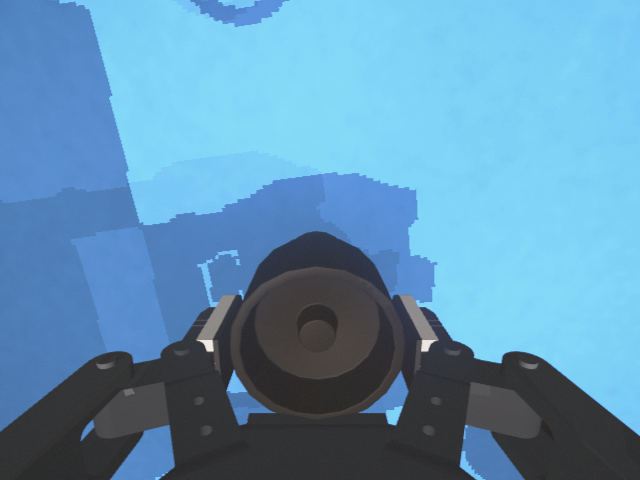

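Request:
step_arm(
  motion=[
    {"dx": 0, "dy": 0, "dz": 0.01, "rx": 0, "ry": 0, "rz": 0, "gripper": 1},
    {"dx": 0, "dy": 0, "dz": 0.025, "rx": 0, "ry": 0, "rz": 0, "gripper": 1},
    {"dx": 0, "dy": 0, "dz": 0.035, "rx": 0, "ry": 0, "rz": 0, "gripper": 1},
    {"dx": 0, "dy": 0, "dz": 0.035, "rx": 0, "ry": 0, "rz": 0, "gripper": 1},
    {"dx": -0.01, "dy": 0.02, "dz": 0.03, "rx": 0, "ry": 0, "rz": 0, "gripper": 1},
    {"dx": -0.01, "dy": 0.023, "dz": 0.015, "rx": 0, "ry": 0, "rz": 0, "gripper": 1},
    {"dx": -0.01, "dy": 0.023, "dz": 0, "rx": 0, "ry": 0, "rz": 0, "gripper": 1},
    {"dx": -0.001, "dy": 0.007, "dz": 0, "rx": 0, "ry": 0, "rz": 0, "gripper": 1},
    {"dx": 0, "dy": 0, "dz": 0, "rx": 0, "ry": 0, "rz": 0, "gripper": 1},
    {"dx": 0, "dy": 0, "dz": 0, "rx": 0, "ry": 0, "rz": 0, "gripper": 1},
  ],
)

```text
t: 19.75
tool_pos: [463.7, 109.0, 216.0]
ee_rot: [2.364, 2.069, 0.0]
force: [-0.8, -0.9, -1.0]
finger_gap: 60.6
```

```bash
python3 - <<'E'
from st import *
st()
im,K,E=cam("wrist");im=im[:,:,::-1].copy();cv2.imwrite("pics/w16.png",im);np.savez("w16.npz",K=K,E=E)
a=np.linspace(0,2*np.pi,300);p=[476.8,203.9]
for rad in(31,23):
  for q in proj(K,E,np.c_[p[0]+rad*np.cos(a),p[1]+rad*np.sin(a),0*a+85]):cv2.circle(im,(int(round(q[0])),int(round(q[1]))),0,(0,0,255),-1)
cv2.imwrite("pics/w16o.png",im)
E
```

```text
t 19.85 tcp [463.69 108.8  215.85] u 169.17 v -445.22 yaw 82.34 z [-3.e-04 -2.e-04 -1.e+00] F [-0.23 -0.45 -1.32] T [ 0.03 -0.   -0.  ] gap 60.5
```

View pics/w16o.png

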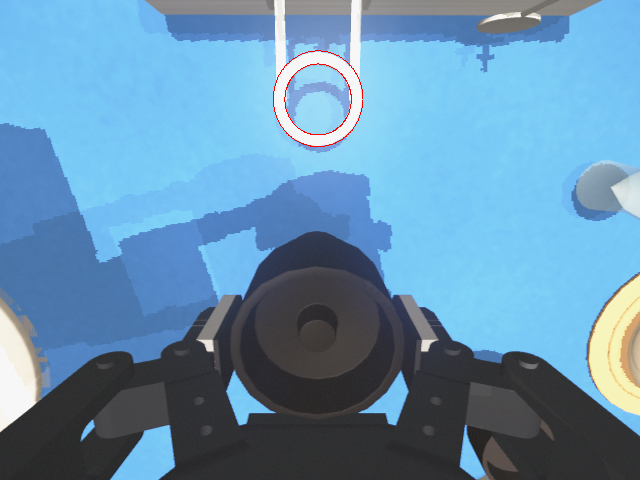

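Request:
step_arm(
  motion=[
    {"dx": 0.0027, "dy": 0.019, "dz": 0, "rx": 0, "ry": 0, "rz": 0, "gripper": 1},
    {"dx": 0.004, "dy": 0.0285, "dz": 0, "rx": 0, "ry": 0, "rz": 0, "gripper": 1},
    {"dx": 0.004, "dy": 0.0285, "dz": 0, "rx": 0, "ry": 0, "rz": 0, "gripper": 1},
    {"dx": 0.0027, "dy": 0.019, "dz": -0.01, "rx": 0, "ry": 0, "rz": 0, "gripper": 1},
    {"dx": 0, "dy": 0, "dz": -0.025, "rx": 0, "ry": 0, "rz": 0, "gripper": 1},
    {"dx": 0, "dy": 0, "dz": -0.015, "rx": 0, "ry": 0, "rz": 0, "gripper": 1},
    {"dx": 0, "dy": 0, "dz": 0, "rx": 0, "ry": 0, "rz": 0, "gripper": 1},
    {"dx": 0, "dy": 0, "dz": 0, "rx": 0, "ry": 0, "rz": 0, "gripper": 1},
    {"dx": 0, "dy": 0, "dz": 0, "rx": 0, "ry": 0, "rz": 0, "gripper": 1},
  ],
)

```text
t: 20.85
tool_pos: [477.4, 204.3, 166.6]
ee_rot: [2.364, 2.068, 0.002]
force: [-0.1, -0.1, -1.2]
finger_gap: 60.4
```

```bash
python3 - <<'E'
from st import *
st()
im,K,E=cam("wrist");im=im[:,:,::-1].copy();cv2.imwrite("pics/w17.png",im)
E
```

```text
t 20.95 tcp [477.42 204.3  166.64] u 265.65 v -446.21 yaw 82.36 z [ 1.5e-03  4.0e-04 -1.0e+00] F [-0.24  0.04 -1.64] T [-0.02 -0.03  0.  ] gap 60.3
```

View pics/w17.png

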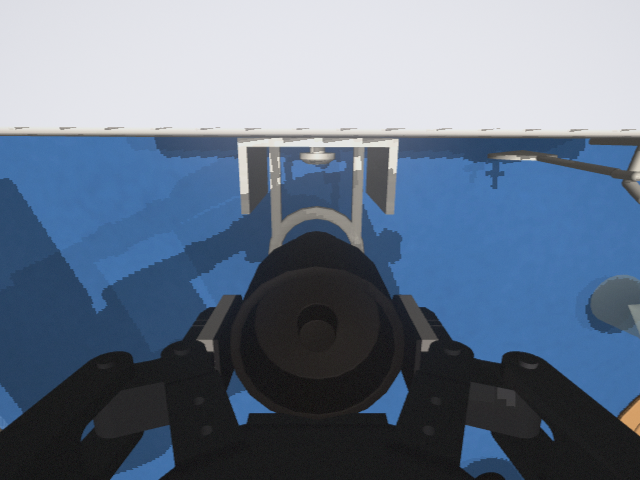

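Request:
step_arm(
  motion=[
    {"dx": -0.0003, "dy": -0.0004, "dz": -0.008, "rx": 0, "ry": 0, "rz": 0, "gripper": 1},
    {"dx": 0, "dy": 0, "dz": -0.008, "rx": 0, "ry": 0, "rz": 0, "gripper": 1},
    {"dx": 0, "dy": 0, "dz": -0.006, "rx": 0, "ry": 0, "rz": 0, "gripper": 1},
    {"dx": 0, "dy": 0, "dz": 0, "rx": 0, "ry": 0, "rz": 0, "gripper": 1},
    {"dx": 0, "dy": 0, "dz": 0, "rx": 0, "ry": 0, "rz": 0, "gripper": 1},
  ],
)

```text
t: 21.55
tool_pos: [476.4, 204.0, 143.5]
ee_rot: [-2.364, -2.069, 0.001]
force: [-0.0, -0.1, -1.4]
finger_gap: 60.5
```

```bash
python3 - <<'E'
from st import *
st()
E
```

```text
t 21.65 tcp [476.55 204.   143.71] u 265.23 v -445.39 yaw 82.38 z [ 2.e-04  1.e-04 -1.e+00] F [ 0.24 -0.24 -1.37] T [ 0.    0.   -0.02] gap 60.3
```

Request:
step_arm(
  motion=[
    {"dx": 0.0003, "dy": 0, "dz": -0.008, "rx": 0, "ry": 0, "rz": 0, "gripper": 1},
    {"dx": 0, "dy": 0, "dz": -0.01, "rx": 0, "ry": 0, "rz": 0, "gripper": 1},
    {"dx": 0, "dy": 0, "dz": -0.01, "rx": 0, "ry": 0, "rz": 0, "gripper": 1},
    {"dx": 0, "dy": 0, "dz": -0.004, "rx": 0, "ry": 0, "rz": 0, "gripper": 1},
    {"dx": 0, "dy": 0, "dz": 0, "rx": 0, "ry": 0, "rz": 0, "gripper": 1},
    {"dx": 0, "dy": 0, "dz": 0, "rx": 0, "ry": 0, "rz": 0, "gripper": 1},
  ],
)

```text
t: 22.3
tool_pos: [476.9, 204.0, 111.7]
ee_rot: [-2.364, -2.069, 0.0]
force: [0.5, 0.6, -1.2]
finger_gap: 60.6
```

```bash
python3 - <<'E'
from st import *
st()
im,K,E=cam("wrist");im=im[:,:,::-1].copy();cv2.imwrite("pics/w18.png",im)
E
```

```text
t 22.4 tcp [476.97 204.02 111.89] u 265.31 v -445.8 yaw 82.38 z [ 5.e-04  1.e-04 -1.e+00] F [ 0.15  0.1  -1.56] T [-0.01  0.   -0.  ] gap 60.4
```

View pics/w18.png

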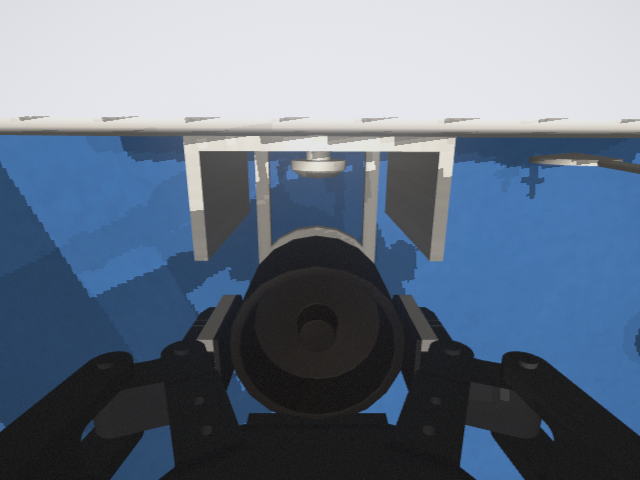

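Request:
step_arm(
  motion=[
    {"dx": 0, "dy": 0, "dz": -0.002, "rx": 0, "ry": 0, "rz": 0, "gripper": 1},
    {"dx": 0, "dy": 0, "dz": -0.002, "rx": 0, "ry": 0, "rz": 0, "gripper": 1},
    {"dx": 0, "dy": 0, "dz": -0.001, "rx": 0, "ry": 0, "rz": 0, "gripper": 1},
    {"dx": 0, "dy": 0, "dz": 0, "rx": 0, "ry": 0, "rz": 0, "gripper": 1},
    {"dx": 0, "dy": 0, "dz": 0, "rx": 0, "ry": 0, "rz": 0, "gripper": 1},
  ],
)

```text
t: 23.0
tool_pos: [476.8, 204.0, 106.8]
ee_rot: [-2.364, -2.069, 0.0]
force: [0.1, -0.6, -1.3]
finger_gap: 60.5
```

```bash
python3 - <<'E'
from st import *
st()
E
```

```text
t 23.1 tcp [476.84 204.   106.78] u 265.27 v -445.67 yaw 82.38 z [ 0.  0. -1.] F [ 0.1  0.1 -1.9] T [ 0.01 -0.   -0.01] gap 60.5
```

Request:
step_arm(
  motion=[
    {"dx": 0, "dy": 0, "dz": -0.001, "rx": 0, "ry": 0, "rz": 0, "gripper": 1},
    {"dx": 0, "dy": 0, "dz": -0.0005, "rx": 0, "ry": 0, "rz": 0, "gripper": 1},
    {"dx": 0, "dy": 0, "dz": 0, "rx": 0, "ry": 0, "rz": 0, "gripper": 1},
    {"dx": 0, "dy": 0, "dz": 0, "rx": 0, "ry": 0, "rz": 0, "gripper": 1},
  ],
)

```text
t: 23.55
tool_pos: [476.8, 204.0, 105.3]
ee_rot: [-2.364, -2.069, 0.0]
force: [0.0, -0.1, -1.4]
finger_gap: 60.2
```

```bash
python3 - <<'E'
from st import *
st()
E
```

```text
t 23.65 tcp [476.83 203.97 105.27] u 265.25 v -445.66 yaw 82.38 z [-0. -0. -1.] F [-0.16 -0.18 -1.44] T [-0.01 -0.03 -0.02] gap 60.5
```

Request:
step_arm(
  motion=[
    {"dx": 0, "dy": 0, "dz": -0.001, "rx": 0, "ry": 0, "rz": 0, "gripper": 1},
    {"dx": 0, "dy": 0, "dz": 0, "rx": 0, "ry": 0, "rz": 0, "gripper": 1},
    {"dx": 0, "dy": 0, "dz": 0, "rx": 0, "ry": 0, "rz": 0, "gripper": 1},
  ],
)

```text
t: 24.0
tool_pos: [476.8, 204.0, 104.2]
ee_rot: [-2.364, -2.069, 0.0]
force: [0.3, 0.1, -1.3]
finger_gap: 61.0
```

```bash
python3 - <<'E'
from st import *
st()
E
```

```text
t 24.1 tcp [476.82 203.97 104.25] u 265.24 v -445.66 yaw 82.38 z [-1.e-04 -0.e+00 -1.e+00] F [ 0.5  -0.22 -1.58] T [-0.04 -0.05 -0.  ] gap 60.3
```

Request:
step_arm(
  motion=[
    {"dx": 0, "dy": 0, "dz": -0.001, "rx": 0, "ry": 0, "rz": 0, "gripper": 1},
    {"dx": 0, "dy": 0, "dz": 0, "rx": 0, "ry": 0, "rz": 0, "gripper": 1},
    {"dx": 0, "dy": 0, "dz": 0, "rx": 0, "ry": 0, "rz": 0, "gripper": 1},
  ],
)

```text
t: 24.45
tool_pos: [476.8, 204.0, 103.2]
ee_rot: [-2.364, -2.069, 0.0]
force: [-0.8, -1.6, -0.8]
finger_gap: 60.6
```

```bash
python3 - <<'E'
from st import *
st()
E
```

```text
t 24.55 tcp [476.81 203.97 103.25] u 265.24 v -445.64 yaw 82.38 z [-1.e-04  0.e+00 -1.e+00] F [-0.14 -0.84 -0.47] T [-0.1  -0.05  0.  ] gap 60.2
```

Request:
step_arm(
  motion=[
    {"dx": 0, "dy": -0.0002, "dz": -0.0005, "rx": 0, "ry": 0, "rz": 0, "gripper": 1},
    {"dx": 0, "dy": 0, "dz": 0, "rx": 0, "ry": 0, "rz": 0, "gripper": 1},
    {"dx": 0, "dy": 0, "dz": 0, "rx": 0, "ry": 0, "rz": 0, "gripper": 1},
  ],
)

```text
t: 24.9
tool_pos: [476.8, 203.8, 102.8]
ee_rot: [2.364, 2.069, 0.0]
force: [-0.6, -0.7, 0.7]
finger_gap: 60.7
```

```bash
python3 - <<'E'
from st import *
st()
E
```

```text
t 25.0 tcp [476.85 203.78 102.8 ] u 265.06 v -445.71 yaw 82.38 z [ 1.e-04  0.e+00 -1.e+00] F [-0.42 -0.67  0.26] T [-0.12  0.02 -0.03] gap 60.4
```

Request:
step_arm(
  force=20,
  motion=[
    {"dx": 0, "dy": 0, "dz": 0, "rx": 0, "ry": 0, "rz": 0, "gripper": 1},
    {"dx": 0, "dy": 0, "dz": 0, "rx": 0, "ry": 0, "rz": 0, "gripper": 0.26},
    {"dx": 0, "dy": 0, "dz": 0, "rx": 0, "ry": 0, "rz": 0, "gripper": 0.22},
    {"dx": 0, "dy": 0, "dz": 0, "rx": 0, "ry": 0, "rz": 0, "gripper": 0.15},
    {"dx": 0, "dy": 0, "dz": 0, "rx": 0, "ry": 0, "rz": 0, "gripper": 0.05},
    {"dx": 0, "dy": 0, "dz": 0, "rx": 0, "ry": 0, "rz": 0, "gripper": 0},
    {"dx": 0, "dy": 0, "dz": 0, "rx": 0, "ry": 0, "rz": 0, "gripper": 0},
  ],
)

```text
t: 25.75
tool_pos: [476.8, 203.8, 102.8]
ee_rot: [-2.364, -2.069, -0.0]
force: [-0.3, -0.6, 0.2]
finger_gap: 85.3
```

```bash
python3 - <<'E'
from st import *
st()
im,K,E=cam("wrist");im=im[:,:,::-1].copy();cv2.imwrite("pics/w19.png",im)
E
```

```text
t 25.85 tcp [476.83 203.79 102.78] u 265.07 v -445.69 yaw 82.38 z [-0.  0. -1.] F [-0.23 -0.11  0.29] T [-0.02 -0.03 -0.01] gap 85.3
```

View pics/w19.png

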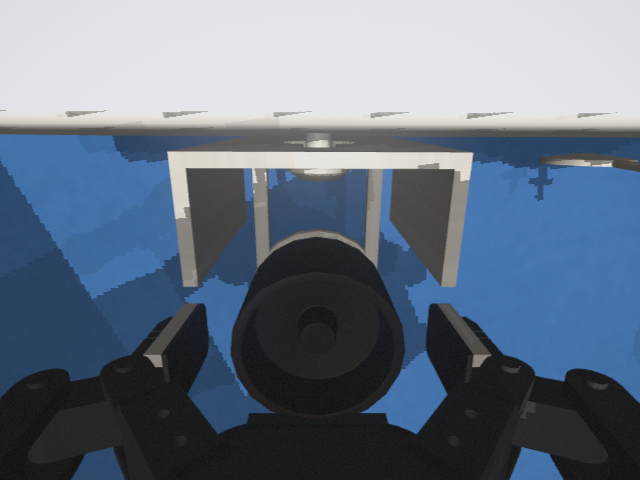

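Request:
step_arm(
  motion=[
    {"dx": 0, "dy": 0, "dz": 0.01, "rx": 0, "ry": 0, "rz": 0, "gripper": 0},
    {"dx": 0, "dy": 0, "dz": 0.025, "rx": 0, "ry": 0, "rz": 0, "gripper": 0},
    {"dx": 0, "dy": 0, "dz": 0.04, "rx": 0, "ry": 0, "rz": 0, "gripper": 0},
    {"dx": 0, "dy": 0, "dz": 0.045, "rx": 0, "ry": 0, "rz": 0, "gripper": 0},
    {"dx": -0.005, "dy": -0.035, "dz": 0.02, "rx": 0, "ry": 0, "rz": 0, "gripper": 0},
    {"dx": -0.005, "dy": -0.04, "dz": 0, "rx": 0, "ry": 0, "rz": 0, "gripper": 0},
    {"dx": 0, "dy": -0.02, "dz": 0, "rx": 0, "ry": 0, "rz": 0, "gripper": 0},
    {"dx": 0, "dy": 0, "dz": 0, "rx": 0, "ry": 0, "rz": 0, "gripper": 0},
    {"dx": 0, "dy": 0, "dz": 0, "rx": 0, "ry": 0, "rz": 0, "gripper": 0},
    {"dx": 0, "dy": 0, "dz": 0, "rx": 0, "ry": 0, "rz": 0, "gripper": 0},
  ],
)

```text
t: 26.95
tool_pos: [466.9, 109.4, 243.0]
ee_rot: [-2.364, -2.069, -0.0]
force: [-0.3, 0.8, 1.0]
finger_gap: 85.3
```

```bash
python3 - <<'E'
from st import *
st()
im,K,E=cam("wrist");im=im[:,:,::-1].copy();cv2.imwrite("pics/w20.png",im);np.savez("w20.npz",K=K,E=E)
im,K,E=cam("top");cv2.imwrite("pics/t20.png",im[:,:,::-1])
E
```

```text
t 27.05 tcp [466.86 109.46 242.91] u 170.25 v -448.28 yaw 82.44 z [-1.e-04  1.e-04 -1.e+00] F [0.1  0.57 0.15] T [-0.02 -0.    0.01] gap 85.5
```

View pics/w20.png

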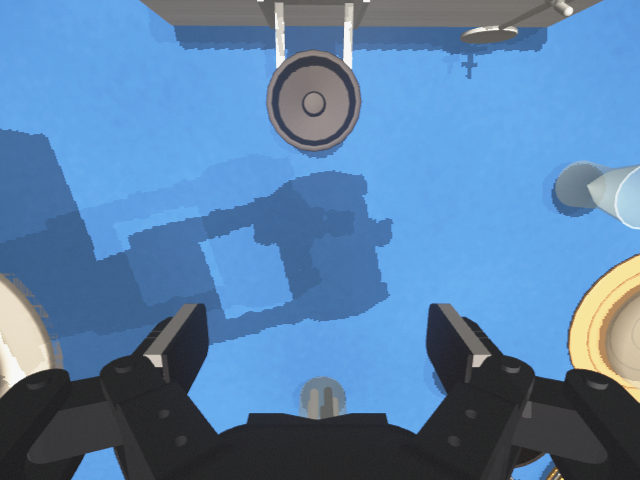

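View pics/t20.png

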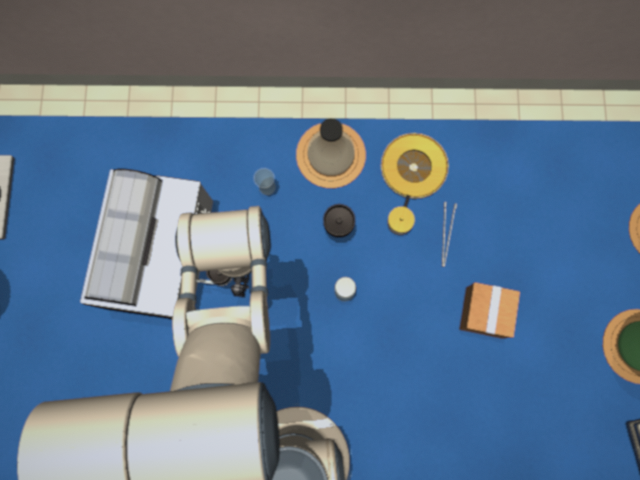

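Request:
step_arm(
  motion=[
    {"dx": -0.003, "dy": -0.025, "dz": 0, "rx": 0, "ry": 0, "rz": 0, "gripper": 0},
    {"dx": -0.003, "dy": -0.03, "dz": 0, "rx": -0.1, "ry": 0, "rz": 0, "gripper": 0},
    {"dx": 0, "dy": -0.025, "dz": 0, "rx": 0.1, "ry": 0, "rz": 0, "gripper": 0},
    {"dx": 0, "dy": 0, "dz": 0, "rx": 0.15, "ry": 0, "rz": 0, "gripper": 0},
    {"dx": 0, "dy": 0, "dz": 0, "rx": 0.15, "ry": 0, "rz": 0, "gripper": 0},
    {"dx": 0, "dy": 0, "dz": 0, "rx": 0.1, "ry": 0, "rz": 0, "gripper": 0},
    {"dx": 0, "dy": 0, "dz": 0, "rx": 0, "ry": 0, "rz": 0, "gripper": 0},
    {"dx": 0, "dy": 0, "dz": 0, "rx": 0, "ry": 0, "rz": 0, "gripper": 0},
    {"dx": 0, "dy": 0, "dz": 0, "rx": 0, "ry": 0, "rz": 0, "gripper": 0},
  ],
)

```text
t: 28.1
tool_pos: [460.7, 29.4, 242.8]
ee_rot: [-2.12, -1.857, -0.374]
force: [-0.9, -0.7, 0.2]
finger_gap: 85.4
```

```bash
python3 - <<'E'
from st import *
st()
im,K,E=cam("wrist");im=im[:,:,::-1].copy();cv2.imwrite("pics/w21.png",im);np.savez("w21.npz",K=K,E=E)
im,K,E=cam("top");cv2.imwrite("pics/t21.png",cv2.resize(im[160:340,70:310,::-1],(800,600),interpolation=cv2.INTER_CUBIC))
E
```

```text
t 28.2 tcp [460.73  29.53 242.94] u 90.2 v -452.78 yaw 81.86 z [-4.000e-04  3.880e-01 -9.216e-01] F [-0.89 -0.28 -0.14] T [-0.17 -0.02 -0.  ] gap 85.4
```

View pics/w21.png

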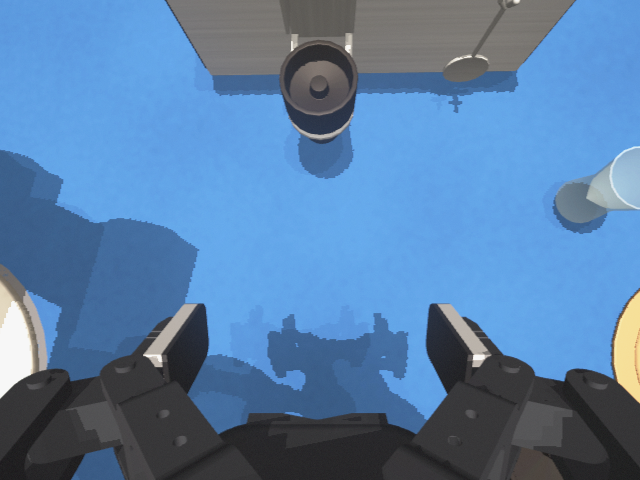

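View pics/t21.png

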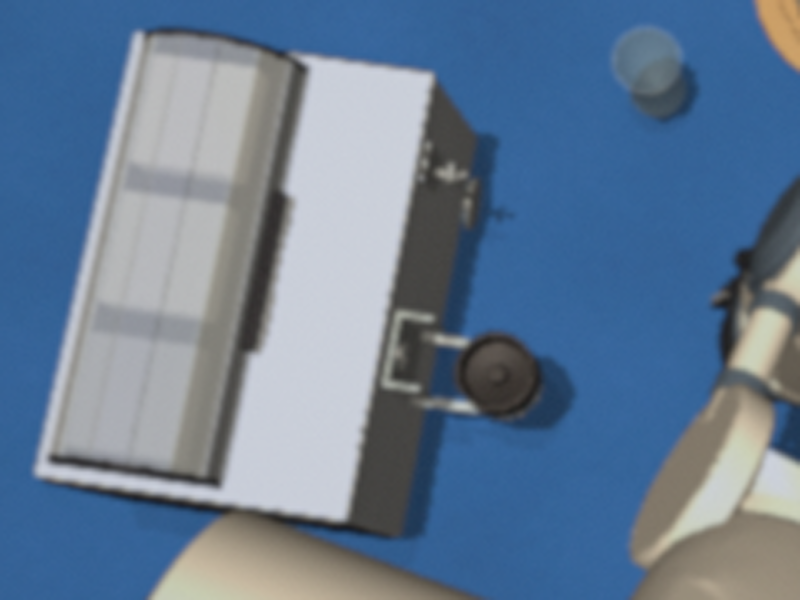

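```bash
python3 - <<'E'
from st import *
d=np.load("w21.npz");K,E=d["K"],d["E"];im=cv2.imread("pics/w21.png")
a=np.linspace(0,2*np.pi,400);p=[476.8,203.9]
for z,c in((94,(0,0,255)),(134,(0,255,255))):
    for q in proj(K,E,np.c_[p[0]+31*np.cos(a),p[1]+31*np.sin(a),0*a+z]):
        x,y=int(round(q[0])),int(round(q[1]))
        if 0<=x<640 and 0<=y<480: im[y,x]=c
cv2.imwrite("pics/w21z.png",cv2.resize(im[20:160,250:390],None,fx=4.2,fy=4.2,interpolation=cv2.INTER_NEAREST))
E
```

```text
(no output)
```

View pics/w21z.png

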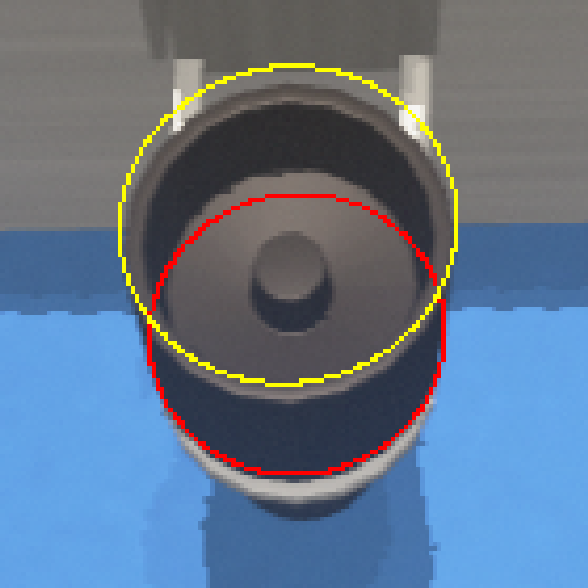

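```bash
python3 - <<'E'
from st import *
D=[np.load(f"w{i}.npz") for i in(20,21)]
im=cv2.imread("pics/w20.png");cv2.imwrite("pics/w20z.png",cv2.resize(im[40:165,250:375],None,fx=4.6,fy=4.6,interpolation=cv2.INTER_CUBIC))
# bin bottom edge & ring check in w21
K,E=D[1]["K"],D[1]["E"]
u=np.array([np.cos(np.radians(82.4)),np.sin(np.radians(82.4)),0]);v=np.array([-u[1],u[0],0])
o=338*u-445.7*v*-1 if False else 338*u+(-445.7)*v
print("bin corners pred",proj(K,E,[o+130*v,o-210*v,o-145*v]))
a=np.linspace(0,2*np.pi,400)
for z in(80,85):
    pr=proj(K,E,np.c_[476.8+31*np.cos(a),203.9+31*np.sin(a),0*a+z]);print("ring",z,pr.min(0),pr.max(0))
E
```

```text
bin corners pred [[213.280131    81.72981907]
 [510.77410531  76.82424044]
 [451.98688211  77.79362258]]
ring 80 [286.99437332  74.52526996] [354.58648674 138.83249388]
ring 85 [286.2754854   71.40642248] [354.87010148 136.61269883]
```

View pics/w20z.png

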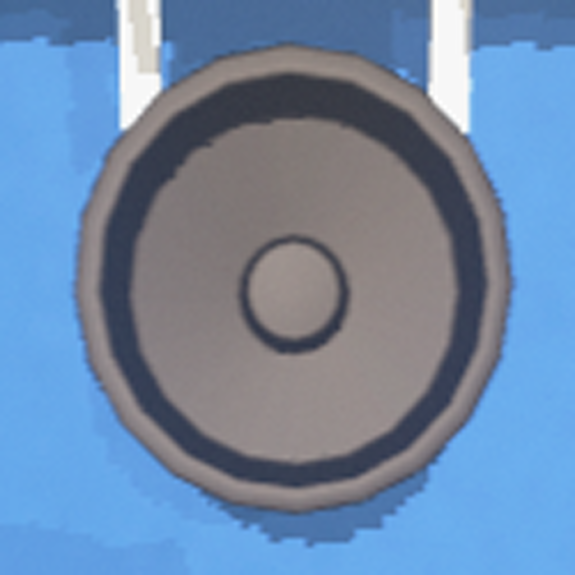

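```bash
python3 - <<'E'
from st import *
D=[np.load(f"w{i}.npz") for i in(20,21)]
obs=[(250+78/4.6-.4,250+510/4.6-.4,40+45/4.6-.4,40+510/4.6-.4),(250+132/4.2-.4,250+452/4.2-.4,20+85/4.2-.4,20+402/4.2-.4)]
a=np.linspace(0,2*np.pi,400)
def circ(c,n):
    n=n/np.linalg.norm(n);e1=np.cross(n,[0,1,0]);e1/=np.linalg.norm(e1);e2=np.cross(n,e1)
    return c+31*(np.outer(np.cos(a),e1)+np.outer(np.sin(a),e2))
def ext(d,P):
    q=proj(d["K"],d["E"],P);return np.array([q[:,0].min(),q[:,0].max(),q[:,1].min(),q[:,1].max()])
for z in(134,):
  for i in(0,1):
    print(i,np.round(obs[i],1),ext(D[i],circ(np.array([476.8,203.9,z]),np.array([0,0,1.]))).round(1))
    o=least_squares(lambda x:ext(D[i],circ(x[:3],np.array([0,x[3],1.])))-obs[i],[476.8,203.9,134,0.]);print(o.x,o.fun.round(2))
o=least_squares(lambda x:np.concatenate([ext(D[i],circ(x[:3],np.array([0,x[3],1.])))-obs[i] for i in(0,1)]),[476.8,203.9,134,0.]);print(o.x,o.fun.round(1))
E
```

```text
0 [266.6 360.5  49.4 150.5] [264.5 362.   44.5 148.8]
[ 4.76739492e+02  2.02412434e+02  1.25730994e+02 -8.74052655e-02] [-0.11  0.11  0.1  -0.11]
1 [281.  357.2  39.8 115.3] [277.9 358.2  35.2 110.7]
[ 4.77596588e+02  2.08646819e+02  1.19030616e+02 -9.49901387e-02] [-0. -0.  0. -0.]
[ 4.76961054e+02  2.02612559e+02  1.28692312e+02 -2.14006680e-02] [-0.4  1.  -0.8 -0.  -1.7  1.   0.8  0.5]
```

```bash
python3 - <<'E'
from st import *
d=r.get_image("wrist");he=d["hand_eye"];K=d["mtx"]
def EE(p):
    y=np.radians(82.38);x=np.array([np.cos(y),np.sin(y),0]);z=np.array([0,0,-1.]);T=np.eye(4)
    T[:3,:3]=np.c_[x,np.cross(z,x),z];T[:3,3]=p;return np.linalg.inv(T@he)
u=np.array([np.cos(np.radians(82.4)),np.sin(np.radians(82.4)),0])
for n,p in(("w18",(476.97,204.02,111.89)),("w19",(476.83,203.79,102.78))):
    E=EE(p);im=cv2.imread(f"pics/{n}.png");cv2.imwrite(f"pics/{n}z.png",cv2.resize(im[100:300,160:480],None,fx=2.5,fy=2.5,interpolation=cv2.INTER_CUBIC))
    for row in(130,136,140,145,150,152,155,160,168,261,286):print(n,row,"u at z176",(atz(K,E,(318,row),176)@u).round(1),"z190",(atz(K,E,(318,row),190)@u).round(1))
E
```

```text
w18 130 u at z176 337.9 z190 337.7
w18 136 u at z176 336.8 z190 336.7
w18 140 u at z176 336.0 z190 336.1
w18 145 u at z176 335.0 z190 335.3
w18 150 u at z176 334.0 z190 334.4
w18 152 u at z176 333.6 z190 334.1
w18 155 u at z176 333.0 z190 333.6
w18 160 u at z176 332.0 z190 332.8
w18 168 u at z176 330.4 z190 331.5
w18 261 u at z176 309.9 z190 314.7
w18 286 u at z176 303.9 z190 309.7
w19 130 u at z176 337.5 z190 337.3
w19 136 u at z176 336.5 z190 336.4
w19 140 u at z176 335.8 z190 335.9
w19 145 u at z176 334.9 z190 335.2
w19 150 u at z176 334.0 z190 334.5
w19 152 u at z176 333.7 z190 334.2
w19 155 u at z176 333.2 z190 333.8
w19 160 u at z176 332.3 z190 333.1
w19 168 u at z176 330.8 z190 331.9
w19 261 u at z176 312.8 z190 317.5
w19 286 u at z176 307.5 z190 313.3
```

View pics/w19z.png

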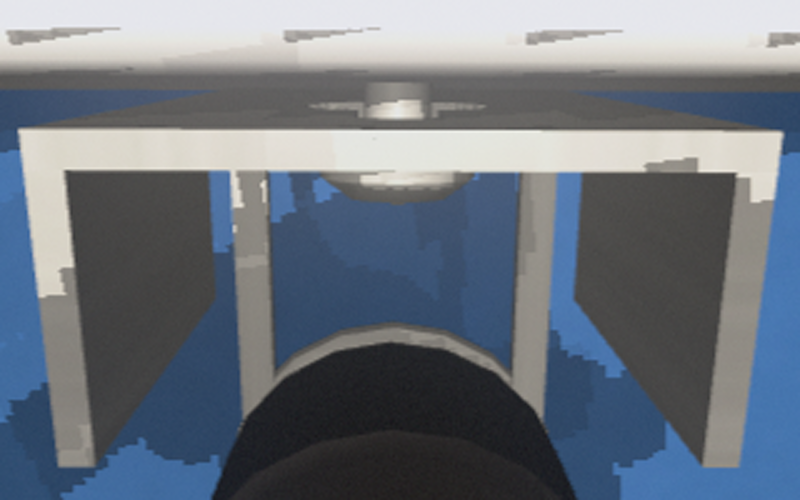

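View pics/w18z.png

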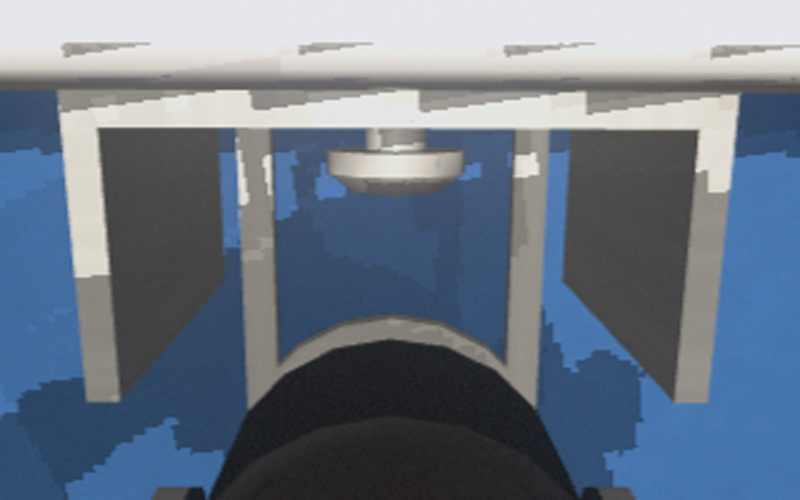

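```bash
python3 - <<'E'
from st import *
a=cv2.imread("pics/top0.png");C=cam("top")
for n in["bowl_wide","heat_cap","tip_jar","tea_glass","carton","tongs","bowl","holder_slot","screw"]:
    q=r.spot_point("top",n);print(n,[(np.round(x["point"],1).tolist(),round(x["confidence"],2)) for x in q[:1]])
st()
print(r.sign_off())
E
```

```text
bowl_wide [([340.2, 226.2], 0.67)]
heat_cap [([397.4, 224.0], 0.89)]
tip_jar [([345.8, 289.8], 0.7)]
tea_glass [([270.7, 190.6], 0.84)]
carton [([482.8, 311.2], 0.67)]
tongs [([447.3, 233.1], 0.68)]
bowl [([220.7, 273.2], 0.78)]
holder_slot [([187.3, 266.8], 0.71)]
screw [([189.2, 265.3], 0.68)]
t 29.0 tcp [460.83  28.73 242.76] u 89.43 v -452.98 yaw 81.73 z [-0.      0.3894 -0.9211] F [ 0.21 -0.22  0.11] T [-0.16  0.01  0.03] gap 85.0
the job is handed in; nothing more can be done
None
```

The holder is hanging on the screw and the small bowl is seated in its ring. I handed the job in at t = 29 s, with the arm well clear. The sign-off gives no verdict.

- **Holder:** I gripped it by the flanges, passed the screw head through the round end of the keyhole, and pressed the plate against the bin until the force read about 5 N. I then slid it down about 20 mm until the slot top rested on the shank, and let go. The pictures after that showed it flat and upright.
- **Bowl:** I lowered it on the ring's axis until the force showed the ring carrying its weight of about 1.8 N, then let go. In the last pictures it stands upright in the ring.
- **Tilt under load:** With the bowl's weight on it, the plate's top leans about 3 mm off the bin, roughly 0.035 rad. The slot end is then about 1–2 mm from the screw point. Both are inside the limits.
- **Checks that disagreed:** Rough fits to the bowl's rim in the last wrist pictures put it 5–15 mm lower than planned, leaning 0.02 to 0.1 rad. The high end is probably calibration error, because the bin's own edges were also 5–9 px off in the tilted view.
- **Bystanders:** In the last top picture they are at their starting pixels to within network noise, about 4 px.

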